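# Load casting flasks on a sprung carrier, latch it and gauge it

### The job

Take the wooden spacer bar off the sprung carrier and lay it on the middle of the cork mat. Stand every casting flask upright on the carrier, its red stripe squarely facing the long scanner bar; when all are on, press the loaded carrier down until the orange catch snaps over its tongue and keeps it down. Then lower the height gauge until its probe just touches the brass pad on the carrier, and only after that swing the gauge's lock lever round to its stop. Leave the other things on the bench where they are.

Things in the scene. Friction and masses are not known exactly. Their poses are not given: they have to be found in the camera images.
- flask1_mid (a point): centre (half-way up) of a casting flask: a solid steel cylinder 54 mm in diameter and 62 mm high with a white plaster top, about 0.24 kg, standing upright; its x axis points out through the 16 mm wide red stripe that runs down its side (a red bar on the top also runs from the middle to that side); z is up. Two or three of four flasks are present
- flask2_mid (a point): centre (half-way up) of a casting flask: a solid steel cylinder 54 mm in diameter and 62 mm high with a white plaster top, about 0.24 kg, standing upright; its x axis points out through the 16 mm wide red stripe that runs down its side (a red bar on the top also runs from the middle to that side); z is up. Two or three of four flasks are present
- flask3_mid (a point): centre (half-way up) of a casting flask: a solid steel cylinder 54 mm in diameter and 62 mm high with a white plaster top, about 0.24 kg, standing upright; its x axis points out through the 16 mm wide red stripe that runs down its side (a red bar on the top also runs from the middle to that side); z is up. Two or three of four flasks are present
- flask4_mid (a point): centre (half-way up) of a casting flask: a solid steel cylinder 54 mm in diameter and 62 mm high with a white plaster top, about 0.24 kg, standing upright; its x axis points out through the 16 mm wide red stripe that runs down its side (a red bar on the top also runs from the middle to that side); z is up. Two or three of four flasks are present
- spacer_mid (a point): centre of the wooden spacer bar, 140 mm long (y) by 44 mm (x) by 36 mm high, with a green band round its middle, 0.2 kg; it starts lying on the carrier, y along the tray
- mat_top (a point): centre of the top face of a cork mat fixed on the bench, 140 mm (x) by 180 mm (y), 3 mm thick; x, y along its sides, z up
- carrier_top (a point): centre of the top face of the sprung carrier, an aluminium tray with a black mat, 96 mm (x) by 232 mm (y) inside a rim 6 mm high, 4 mm thick; it holds three flasks in a row along y. x points level to the scanner bar (its face is 102 mm away), y along the tray to the orange catch, z up. 75 mm above the table when empty and up; the point sinks with the tray. The station is fixed to the bench
- carrier (a joint): how far the carrier has sunk, m: 0 up, 0.036 hard stop. Spring: 4 N up at the top, 0.4 N more per mm (16 N at 0.030). The flasks' weight sinks it a little, never to the catch. Past about 0.031 the catch snaps over the steel tongue at the tray's end; let go, it stays at about 0.030. Press straight down (about 15 N) on top of a standing flask or on the tray
- catch (a joint): how far the orange catch is pushed outward (away from the tray), m: 0 at rest, springs back by itself; about 0.007 while the tongue rubs past it. Caught = carrier about 0.030 and catch near 0
- catch_tab (a point): top of the catch's thumb tab, an upright orange plate 26 mm wide and 6 mm thick; pushing it 8 mm away from the tray frees the carrier
- scanner (a point): middle of the window of the scanner bar, a fixed black bar 250 mm long parallel to the tray, its top 94 mm above the table, its long window facing the tray; the point lies along +x of carrier_top
- gauge_tip (a point): tip of the height gauge's probe, an 8 mm steel rod pointing down over the pad; same axes as carrier_top
- gauge_knob (a point): centre of the top of the black 28 mm knob on the probe, 75 mm above the tip: press it straight down to lower the probe (knob 14 mm thick, nothing below it but the rod and a bracket going to -y)
- gauge (a joint): how far the gauge has been lowered from the top, m, 0 to 0.085; friction (4 N) holds it wherever it is left
- gauge_pad (a point): centre of the brass pad on the ear of the carrier at its -y end, straight below the probe; the point lies on the pad's surface and sinks with the carrier. The probe touches when gauge_tip is at its height
- lock_pin (a point): top of the red upright pin (10 mm thick, 33 mm high) at the end of the gauge's lock lever; it rides up and down with the gauge. The lever lies level and is 70 mm long from pivot to pin; at 0 it points along -x of carrier_top. The gauge's steel column (14 mm thick, top 195 mm above the table) stands 27 mm from the pivot towards +y
- lock_axis (a point): point on the upright pivot axis of the lock lever at the height of the pin's top
- lock (a joint): angle of the lock lever, rad: 0 open, 1.4 locked against its stop (anticlockwise seen from above, the pin goes first to -y); stays where it is left, about 1 N at the pin moves it
- screwdriver: bystander, not part of the job: a 150 mm screwdriver lying on the bench
- doming_block: bystander, not part of the job: a 100 mm wooden block with a wooden ball punch standing in it, 150 mm high in all
- mallet: bystander, not part of the job: a mallet with white plastic faces lying on the bench, about 200 mm long
- steel_block: bystander, not part of the job: a flat steel bench block 80 x 80 x 25 mm
- pliers: bystander, not part of the job: pliers with blue handles lying on the bench, 150 mm long

How it is judged:
By the outcome, as a careful person would: the job done as asked, in the order asked, and still so for the second after the job is handed in, with the robot touching nothing.
Of flask1, flask2, flask3, flask4 only 2 to 3 are there at a start; the rules pass over those that are not, and their reading is None.
At some moment in a run one of flask1, flask2, flask3, flask4 may be knocked a few centimetres aside while the robot is not near it.
It also fails if it takes over 210 s, if anything falls off the work surface, if the arm or the gripper's body presses on something with over 40 N, if the wrist force passes 120 N, or if a joint passes its speed limit or range.

### The arm

A 6-joint arm with a two-finger parallel gripper is mounted at the origin on the work surface. World frame = base frame: x ahead of the robot, y to its left, z up, the work surface at z = 0. Lengths are in m, angles in rad, forces in N, time in s.
With the tool pointing down it reaches from about 0.325 to 0.925 m from the base axis. Payload 3.1 kg.
Tool frame: the origin (TCP) lies midway between the tips of the shut fingers; the grasp point (between the pads) lies 19 mm behind it; z points along the fingers, x is the direction in which the jaws open and shut, and the axes are right-handed (so a half turn about z gives the same grasp; the last joint's range is limited). The gripper opens to 85 mm and grips with 20 to 120 N. Pads are 22 mm wide; open, the fingers measure 114 mm over their backs; the gripper's body (76 mm by 85 mm) begins 54 mm behind the grasp point. The pads swing forward as they close: fully open they stand 13 mm farther back than shut.
Start: joints at [-1.335, 0.217, 1.613, -0, 1.311, -0.112], TCP at [0.213, -0.588, 0.198] pointing down, gripper open.
Joint ranges: [-2.75, 2.75], [-0.78, 2.1], [0.31, 2.55], [-1.13, 4.27], [0.13, 2.63], [-2.58, 2.58]. Speed limits (rad/s): [2.79, 2.79, 3.14, 3.14, 3.14, 3.14].

### API

Orientations are given as a rotation vector (axis times angle).
In Python, from cell import r, cams gives the robot as it stands. The module is installed in compiled form; this text tells all that it offers.
- The arm moves only by the tool servo_tool, never from a script. Its argument "increments" is one flat list of numbers, 5 for each row, row after row: the opening, from 0 (shut) to 1 (fully open), then the shift along the tool's x, y, z in units of 120 mm (1.0 is 120 mm), then the turn about the tool's z in units of pi rad (1.0 is pi rad). A call has 1 to 20 rows; each row is the pose to reach, as a shift and turn from the pose commanded when the call began, along the tool's axes at that moment, turning the shorter way round; what a row does not reach only later rows make up. A row lasts 1/8 s, in which the tool goes at most 62.5 mm and 10.7 degrees, less where a joint would pass 70% of its speed; a pose out of reach is approached as far as the arm can. A call with a number of a shift or a turn outside -1 to 1 is refused whole. A call with a gripper value outside its range is refused whole. The fingers move at their own pace and stop on an object; the grip force is fixed at half the most. Time passes only in rows, so rows that repeat a pose let the fingers close. It gives the time, the measured TCP pose, the force and the opening at its end, in the units of the state.
- r.sense(): the state, without advancing time (a new reading comes with each control period).
- cams.snapshot(name): name is "scene" or "side" or "wrist"; returns a dict with "img" (420x560x3 uint8, red, green, blue), "depth" (420x560 float32, m along the optical axis (not along the pixel's ray), 0 where there is no reading), "fx", "fy", "cx", "cy" (pixels), "distortion" ([k1, k2, p1, p2, k3] as OpenCV has them; the pictures are not rectified), "extrinsics" (4x4, takes a point from camera to world coordinates); the wrist camera has in their place "tool_from_camera" (4x4, takes a point from camera to tool coordinates, whose origin is the TCP and whose axes are the tool frame's). Camera axes: x right, y up, looking along -z (the intrinsics and any distortion apply to the point x, -y, -z); pixel columns grow to the right and rows downward; lengths in m; the calibration is good to about 2 mm. A picture is of the moment at which its call begins: read the wrist's pose just before it.
- r.finish_job(): hands the job in, once; it reports no verdict.
The state is a dict: "t": time; "joint_positions": joint angles; "dq": joint speeds; "joint_torque": joint torques, N m; "eef_pos": TCP position; "ee_rot": TCP orientation; "wrist_force": force on the tool from outside, world axes, zero at the start; "moment": the same for the moment, N m; "width": finger opening in m.
Only numpy, scipy, OpenCV 4.12 (cv2) and the standard library are available. Lean on these libraries where they do the work, as an engineer would, in place of code of your own. Each camera call takes 0.05 s, during which the arm holds its last target.

## Working session

There is one attempt and no reset: what is moved stays moved. The work goes in short steps, Python scripts to look and compute and a tool call to move; the robot and the scene stay as the last step left them, time stands still between calls to the robot, and variables do not carry over. Pictures are saved under pics/ and viewed, and the job is handed in when it is done.

Besides the shell and the picture viewer there is one more tool, called after "Call:" as name(argument=value, ...), one argument or row to a line, values as JSON. servo_tool: Moves the arm, as the interface text tells. Shifts and turns lie within -1 to 1; 1 stands for 120 mm of shift or pi rad of turn. Its arguments: {"type":"object","properties":{"increments":{"type":"array","items":{"type":"number"}}},"required":["increments"]}

```bash
mkdir -p pics
cat > h.py <<'E'
from cell import r,cams
import numpy as np,cv2
def snap(n,fn=None):
    s=r.sense(); d=cams.snapshot(n)
    if n=='wrist':
        T=np.eye(4);T[:3,:3]=cv2.Rodrigues(np.array(s['ee_rot'],float))[0];T[:3,3]=s['eef_pos']
        d['E']=T@np.array(d['tool_from_camera'])
    else: d['E']=np.array(d['extrinsics'])
    d['K']=np.array([[d['fx'],0,d['cx']],[0,d['fy'],d['cy']],[0,0,1.]])
    d['D']=np.array(d['distortion'],float)
    if fn: cv2.imwrite('pics/'+fn,d['img'][:,:,::-1])
    return d
def rays(d,px):
    u=cv2.undistortPoints(np.array(px,float).reshape(-1,1,2),d['K'],d['D']).reshape(-1,2)
    v=np.c_[u[:,0],-u[:,1],-np.ones(len(u))]
    return d['E'][:3,3],v@d['E'][:3,:3].T
def onz(d,px,z):
    o,v=rays(d,px); return o+v*((z-o[2])/v[:,2])[:,None]
def cloud(d):
    h,w=d['depth'].shape
    yy,xx=np.mgrid[:h,:w]
    o,v=rays(d,np.c_[xx.ravel(),yy.ravel()])
    P=o+v*d['depth'].ravel()[:,None]
    P[d['depth'].ravel()<=0]=np.nan
    return P.reshape(h,w,3)
def proj(d,P):
    P=np.atleast_2d(P); c=(P-d['E'][:3,3])@d['E'][:3,:3]
    c=c*np.array([1,-1,-1]); return cv2.projectPoints(c.reshape(-1,1,3),np.zeros(3),np.zeros(3),d['K'],d['D'])[0].reshape(-1,2)
E
python3 - <<'E'
from h import *
for n in ['scene','side','wrist']:
    d=snap(n,n+'0.png'); print(n,d['E'].round(3).tolist())
print(r.sense())
E
```

```text
scene [[-0.701, -0.509, 0.5, 1.115], [0.714, -0.505, 0.486, 0.599], [0.005, 0.697, 0.717, 0.963], [0.0, 0.0, 0.0, 1.0]]
side [[-0.693, 0.512, -0.508, -0.128], [-0.721, -0.487, 0.493, 0.671], [0.005, 0.708, 0.706, 1.058], [0.0, 0.0, 0.0, 1.0]]
wrist [[0.34, 0.901, 0.27, 0.281], [-0.94, 0.326, 0.096, -0.561], [-0.001, -0.286, 0.958, 0.371], [0.0, 0.0, 0.0, 1.0]]
{'t': 0.15, 'joint_positions': array([-1.33517641e+00,  2.17602235e-01,  1.61463309e+00,  2.23856144e-05,
        1.31135210e+00, -1.12228810e-01]), 'dq': array([ 0.00113585, -0.00292678, -0.00489424,  0.00173717, -0.00146868,
        0.00015348]), 'joint_torque': array([-1.46511561e-04, -3.97447300e+01, -3.04414058e+01, -1.53765345e-04,
        5.82074281e-03,  4.72981057e-06]), 'eef_pos': array([ 0.21288569, -0.58684417,  0.19711981]), 'ee_rot': array([-2.57124428e+00,  1.80274863e+00,  2.32453051e-03]), 'wrist_force': array([ 0.30406295, -0.46236459, -0.31016786]), 'moment': array([-0.02346826, -0.01734729,  0.01887471]), 'width': 0.08543665607519985}
```

View pics/scene0.png

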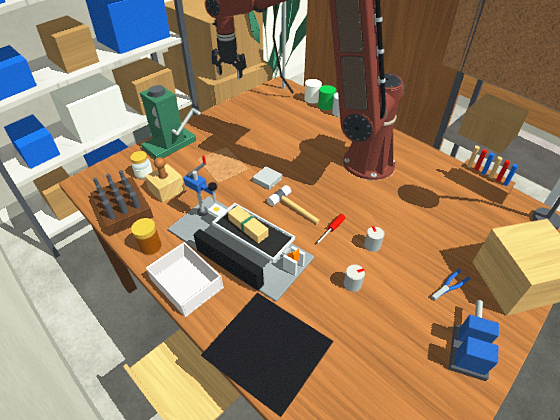

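View pics/side0.png

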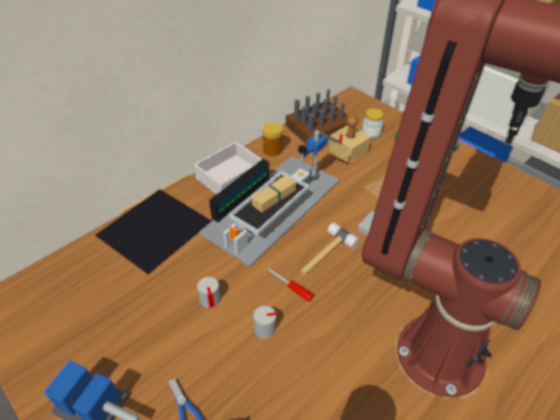

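View pics/wrist0.png

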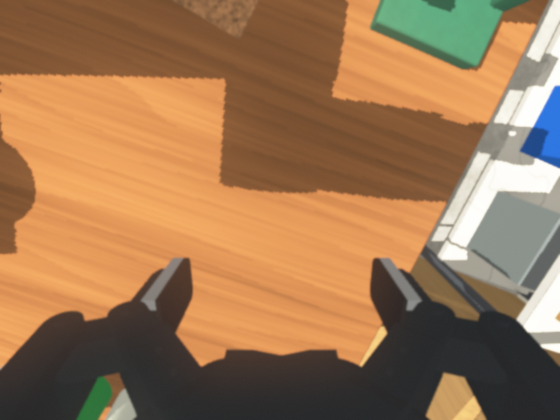

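Run:
```python
import cv2
a=cv2.imread('pics/scene0.png')
cv2.imwrite('pics/z1.png',cv2.resize(a[130:310,130:400],None,fx=2.9,fy=2.9,interpolation=3))
cv2.imwrite('pics/z2.png',cv2.resize(a[60:220,180:420],None,fx=3,fy=3,interpolation=3))
a=cv2.imread('pics/side0.png')
cv2.imwrite('pics/z3.png',cv2.resize(a[80:350,170:420],None,fx=2.2,fy=2.2,interpolation=3))
```

```text
(no output)
```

View pics/z1.png

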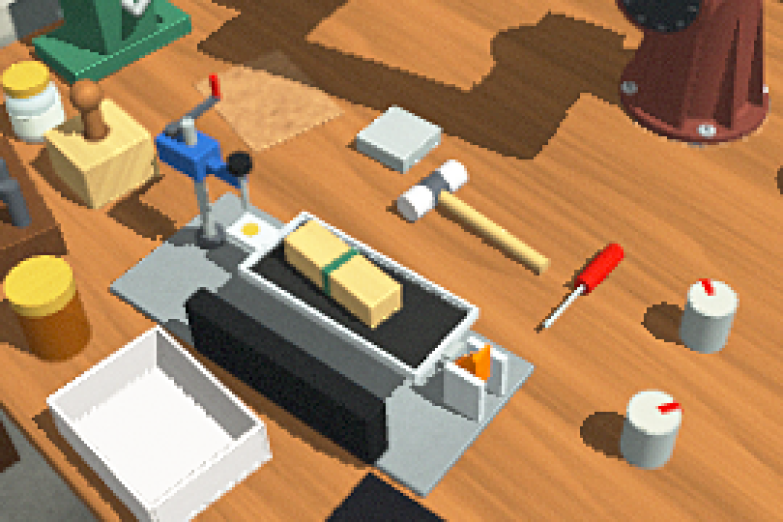

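View pics/z2.png

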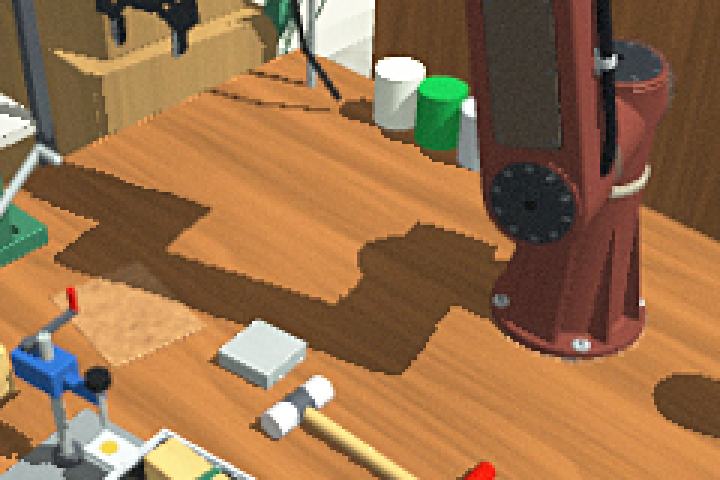

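View pics/z3.png

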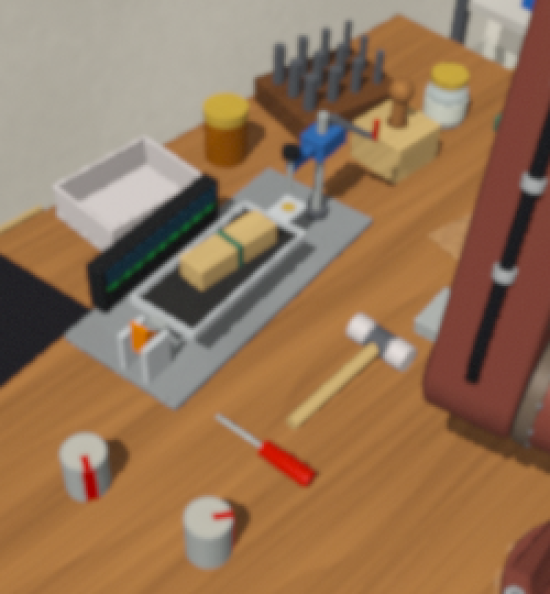

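Run:
```python
from h import *
d=snap('scene'); 
f=lambda l:np.array(l,float)/2.9+130-0.0
P=onz(d,f([[307,214],[478,312],[418,378],[243,265]]),0.081);print('rim',P.round(4).tolist())
C=cloud(d)
def at(x,y):
    x,y=int(x/2.9+130),int(y/2.9+130);return np.nanmedian(C[y-1:y+2,x-1:x+2].reshape(-1,3),0).round(4).tolist()
for n,p in dict(rimback=(390,262),rimL=(275,238),mat=(420,345),spacer=(310,255),spacer2=(370,290),f1=(700,310),f2=(640,415),pad=(250,230),knob=(240,160),pin=(213,80),lever=(200,105),blue=(185,150),catch=(484,358),plate=(400,470),scantop=(285,365),steel=(400,130),colm=(205,210)).items(): print(n,at(*p))
print('mat',onz(d,f([[282,50],[345,110],[262,150],[195,85]]),0.003).round(3).tolist())
# red blobs
hsv=cv2.cvtColor(d['img'],cv2.COLOR_RGB2HSV)
m=((hsv[...,0]<6)|(hsv[...,0]>174))&(hsv[...,1]>190)&(hsv[...,2]>120)
n,l,s,c=cv2.connectedComponentsWithStats(m.astype(np.uint8))
for i in range(1,n):
    if s[i,4]>5: print(s[i],c[i].round(1),np.nanmedian(C[l==i],0).round(3),np.nanmin(C[l==i],0).round(3),np.nanmax(C[l==i],0).round(3))
```

```text
rim [[0.5832, -0.1335, 0.081], [0.5526, 0.104, 0.081], [0.6568, 0.1204, 0.081], [0.6838, -0.123, 0.081]]
rimback [0.5682, -0.0167, 0.0801]
rimL [0.634, -0.1319, 0.0786]
mat [0.6222, 0.0846, 0.0763]
spacer [0.6401, -0.0635, 0.1125]
spacer2 [0.6304, 0.0214, 0.1119]
f1 [0.3703, 0.259, 0.0631]
f2 [0.5268, 0.2974, 0.0632]
pad [0.6422, -0.1651, 0.0765]
knob [0.6429, -0.1635, 0.1834]
pin [0.5891, -0.2774, 0.2004]
lever [0.6131, -0.2773, 0.1758]
blue [0.6647, -0.2368, 0.1686]
catch [0.5978, 0.1499, 0.0877]
plate [0.7164, 0.1494, 0.0128]
scantop [0.743, 0.0192, 0.0934]
steel [0.3615, -0.2156, 0.0263]
colm [0.6554, -0.2369, 0.0674]
mat [[0.34, -0.483, 0.003], [0.368, -0.315, 0.003], [0.5, -0.331, 0.003], [0.479, -0.507, 0.003]]
[475 150  12  21  80] [480.5 159.4] [-0.192  0.358  0.115] [-0.204  0.348  0.061] [-0.184  0.363  0.155]
[202 156   4   7  17] [203.4 158.9] [ 0.589 -0.277  0.193] [ 0.585 -0.282  0.177] [ 0.592 -0.273  0.204]
[497 160  13  22  76] [503.2 170.2] [-0.192  0.447  0.117] [-0.761  0.39  -0.201] [-0.184  0.453  0.153]
[328 214  17  17 126] [336.7 221.6] [0.367 0.124 0.024] [0.326 0.111 0.009] [0.4   0.135 0.032]
[371 226   5   5  10] [373.2 228. ] [0.337 0.245 0.063] [0.282 0.21  0.002] [0.343 0.254 0.067]
[357 269   7   3  13] [360.  269.9] [0.498 0.312 0.062] [0.489 0.306 0.06 ] [0.506 0.316 0.067]
```

```bash
cat > fit.py <<'E'
from h import *
def rect(P): 
    (c,wh,a)=cv2.minAreaRect(P[:,:2].astype(np.float32)*1000); return np.round(c,1),np.round(wh,1),round(a,2)
def flask(d,C,cx,cy,R=0.05,zl=(0.056,0.068)):
    z=C[...,2]; m=(z>zl[0])&(z<zl[1])&(np.hypot(C[...,0]-cx,C[...,1]-cy)<R)
    (c,rad)=cv2.minEnclosingCircle(C[m][:,:2].astype(np.float32)*1000)
    hsv=cv2.cvtColor(d['img'],cv2.COLOR_RGB2HSV)
    rm=m&((hsv[...,0]<8)|(hsv[...,0]>172))&(hsv[...,1]>150)
    q=C[rm][:,:2]*1000
    mc=C[m][:,:2].mean(0)*1000
    v=q.mean(0)-np.array(c) if len(q) else [0,0]
    return np.round(c,1),round(rad,1),mc.round(1),len(q),round(np.degrees(np.arctan2(v[1],v[0])),1),np.median(C[m][:,2]).round(4)
E
python3 - <<'E'
from fit import *
for n in ['scene','side']:
    d=snap(n);C=cloud(d);z=C[...,2];x=C[...,0];y=C[...,1]
    print(n)
    m=(z>0.0775)&(z<0.085)&(x>0.53)&(x<0.70)&(y>-0.14)&(y<0.13)
    print('rim',rect(C[m]))
    m=(z>0.09)&(z<0.097)&(x>0.70)&(x<0.8)&(y>-0.15)&(y<0.16); print('scan',rect(C[m]))
    m=(z>0.107)&(z<0.116)&(x>0.57)&(x<0.70)&(y>-0.12)&(y<0.1); print('spacer',rect(C[m]),C[m].mean(0))
    for c in [(0.37,.259),(0.527,.297)]: print(flask(d,C,*c))
    img=d['img'].astype(int)
    dark=(img.max(2)<60)&(z>0.15)&(x>0.6)&(x<0.7)&(y>-0.2)&(y<-0.13)
    if dark.any(): print('knob',C[dark].mean(0).round(4),C[dark].min(0).round(3),C[dark].max(0).round(3),dark.sum())
E
```

```text
scene
rim (array([619. ,  -5.8]), array([111.7, 271.6]), 7.96)
scan (array([737.2,   3.8]), array([ 31.7, 248.7]), 7.49)
spacer (array([623.8, -31.1]), array([139.4,  45.3]), 89.3) [ 0.624312   -0.02884582  0.11157762]
(array([347.8, 260.2]), 28.1, array([349.8, 261. ]), 15, np.float64(-125.0), np.float64(0.0628))
(array([513. , 305.7]), 29.0, array([514.6, 307.3]), 17, np.float64(154.0), np.float64(0.0624))
knob [ 0.6442 -0.1619  0.1795] [ 0.631 -0.185  0.153] [ 0.654 -0.153  0.188] 51
side
rim (array([636.6, -11.5]), array([156.2, 249.7]), 7.14)
scan (array([732.4,   4.3]), array([ 33.9, 248.7]), 8.28)
spacer (array([617.2, -30.6]), array([ 49.3, 140. ]), 1.09) [ 0.61744685 -0.02875811  0.111017  ]
(array([344.8, 260. ]), 27.6, array([344.3, 260.8]), 16, np.float64(-119.8), np.float64(0.0626))
(array([509.6, 305.4]), 28.9, array([508.4, 306.3]), 25, np.float64(154.2), np.float64(0.0623))
knob [ 0.6334 -0.1626  0.1802] [ 0.623 -0.174  0.168] [ 0.644 -0.153  0.185] 40
```

```bash
cat >> h.py <<'E'
def inc(x,y,z,yawdeg,base=None):
    s=r.sense(); p=np.array(s['eef_pos']) ; R=cv2.Rodrigues(np.array(s['ee_rot'],float))[0]
    yaw0=np.degrees(np.arctan2(R[1,0],R[0,0])); q1=np.degrees(np.arctan2(y,x))
    dl=R.T@(np.array([x,y,z])-p)/0.12
    dy=(yawdeg-yaw0+180)%360-180
    print('from',p.round(4),'yaw',yaw0.round(2),'tilt',R[2].round(4),'inc',dl.round(4),'turn',round(-dy/180,4),'q6',round(q1-yawdeg,1), 't',round(s['t'],2),'w',round(s['width'],4))
E
python3 - <<'E'
from h import *
inc(.62,-.03,.33,0)
inc(.213,-.588,.33,-70)
E
```

```text
from [ 0.213  -0.5873  0.1977] yaw -70.08 tilt [-8.e-04 -1.e-04 -1.e+00] inc [-3.2112 -4.7718 -1.0993] turn -0.3893 q6 -2.8 t 0.3 w 0.0852
from [ 0.213  -0.5873  0.1977] yaw -70.08 tilt [-8.e-04 -1.e-04 -1.e+00] inc [ 0.0047  0.0015 -1.1023] turn -0.0004 q6 -0.1 t 0.3 w 0.0852
```

Call:
servo_tool(
  increments=[1, -0.67, -1, -1, -0.39, 1, -0.67, -1, -1, -0.39, 1, -0.67, -1, -1, -0.39, 1, -0.67, -1, -1, -0.39, 1, -0.67, -1, -1, -0.39, 1, -0.67, -1, -1, -0.39, 1, -0.67, -1, -1, -0.39],
)

```text
t: 1.18
eef_pos: [0.2985, -0.4709, 0.3182]
ee_rot: [-3.142, -0.01, 0.0]
wrist_force: [-0.1, -0.0, -0.8]
width: 0.0855
```

Run:
```python
from h import *
inc(.62,-.03,.33,0)
```

```text
from [ 0.2985 -0.4709  0.3182] yaw 0.36 tilt [-0. -0. -1.] inc [ 2.7019 -3.6575 -0.0983] turn 0.002 q6 -2.8 t 1.18 w 0.0855
```

Call:
servo_tool(
  increments=[1, 0.7, -1, -0.1, 0, 1, 0.7, -1, -0.1, 0, 1, 0.7, -1, -0.1, 0],
)

```text
t: 1.55
eef_pos: [0.3837, -0.3485, 0.3308]
ee_rot: [3.142, 0.008, 0.002]
wrist_force: [0.2, 0.7, -0.0]
width: 0.0855
```

Call:
servo_tool(
  increments=[1, 0.7, -1, 0, 0, 1, 0.7, -1, 0, 0, 1, 0.7, -1, 0, 0],
)

```text
t: 1.92
eef_pos: [0.4673, -0.2278, 0.3303]
ee_rot: [-3.141, -0.009, -0.001]
wrist_force: [-0.0, 0.5, -0.4]
width: 0.0854
```

Call:
servo_tool(
  increments=[1, 0.7, -1, 0, 0, 1, 0.7, -1, 0, 0, 1, 0.7, -1, 0, 0],
)

```text
t: 2.3
eef_pos: [0.5509, -0.1075, 0.3301]
ee_rot: [-3.141, -0.009, -0.0]
wrist_force: [-0.1, 0.3, -0.8]
width: 0.0853
```

Call:
servo_tool(
  increments=[1, 0.6, -0.65, 0, 0, 1, 0.6, -0.65, 0, 0, 1, 0.6, -0.65, 0, 0, 1, 0.6, -0.65, 0, 0],
)

```text
t: 2.8
eef_pos: [0.621, -0.0328, 0.3299]
ee_rot: [3.141, 0.004, -0.002]
wrist_force: [0.0, -0.2, 0.0]
width: 0.0856
```

Run:
```python
from h import *
inc(.62,-.03,.33,0)
snap('wrist','w1.png')
```

```text
from [ 0.621  -0.0328  0.3299] yaw 0.14 tilt [-1.1e-03  6.0e-04 -1.0e+00] inc [-0.0084 -0.0229 -0.0009] turn 0.0008 q6 -2.8 t 2.8 w 0.0856
```

View pics/w1.png

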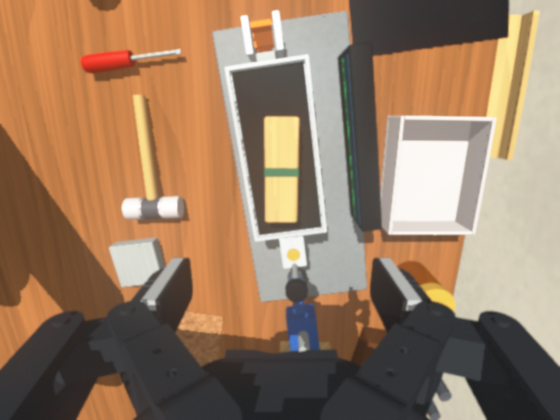

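Run:
```python
from fit import *
d=snap('wrist');C=cloud(d);z=C[...,2];x=C[...,0];y=C[...,1]
m=(z>0.105)&(z<0.118)&(x>0.57)&(x<0.70)&(y>-0.12)&(y<0.1); print('spacer',rect(C[m]),C[m].mean(0).round(4))
m=(z>0.0785)&(z<0.085)&(x>0.54)&(x<0.695)&(y>-0.14)&(y<0.13); print('rim',rect(C[m]),m.sum())
m=(z>0.09)&(z<0.097)&(x>0.70)&(x<0.78)&(y>-0.15)&(y<0.16); print('scan',rect(C[m]),C[m].mean(0).round(4))
hsv=cv2.cvtColor(d['img'],cv2.COLOR_RGB2HSV);H,S,V=cv2.split(hsv)
m=(H>20)&(H<32)&(S>170)&(z>0.06)&(z<0.09)&(y<-0.13);print('pad',C[m].mean(0).round(4),m.sum())
m=(V<60)&(z>0.17)&(z<0.2)&(y<-0.1);print('knob',C[m].mean(0).round(4),m.sum(),rect(C[m]),np.median(z[m]))
m=(H<20)&(H>5)&(S>200)&(z>0.06)&(z<0.12)&(y>0.1);print('catch',C[m].mean(0).round(4),m.sum(),C[m].min(0).round(3),C[m].max(0).round(3))
u=[[228,68],[308,57],[326,233],[257,241]]
P=onz(d,u,0.081);print(P.round(4),P.mean(0))
u=[[265,116],[300,116],[299,222],[265,222]]
P=onz(d,u,0.111);print(P.round(4),P.mean(0))
```

```text
spacer (array([620.2, -31.3]), array([137.9,  44.1]), 89.66) [ 0.6202 -0.0275  0.1097]
rim (array([617.5, -12.8]), array([108.4, 244. ]), 7.94) 1431
scan (array([734.7,   4. ]), array([ 31.1, 248.4]), 8.1) [0.7329 0.0128 0.0927]
pad [nan nan nan] 0
knob [nan nan nan] 0 (array([0., 0.]), array([0., 0.]), 0.0) nan<stdin>:7: RuntimeWarning: Mean of empty slice.
  ret = um.true_divide(
<stdin>:8: RuntimeWarning: Mean of empty slice.
  return _methods._mean(a, axis=axis, dtype=dtype,
  ret = ret.dtype.type(ret / rcount)
<stdin>:9: RuntimeWarning: Mean of empty slice.
Traceback (most recent call last):
ValueError: zero-size array to reduction operation minimum which has no identity
```

Call:
servo_tool(
  increments=[1, -0.007, -0.013, 0.5, 0, 1, -0.007, -0.013, 1, 0, 1, -0.007, -0.013, 1, 0],
)

```text
t: 3.28
eef_pos: [0.6146, -0.0311, 0.2033]
ee_rot: [-3.139, -0.001, 0.023]
wrist_force: [-1.2, 0.5, 0.7]
width: 0.0857
```

Call:
servo_tool(
  increments=[1, 0, 0, 0.5, 0, 1, 0, 0, 0.8, 0, 1, 0, 0, 0.8, 0, 1, 0, 0, 0.8, 0],
)

```text
t: 3.78
eef_pos: [0.6235, -0.0317, 0.1184]
ee_rot: [3.14, 0.003, 0.01]
wrist_force: [-1.0, -0.8, 0.9]
width: 0.0851
```

Run:
```python
from h import *
inc(.6202,-.0313,.08,0)
snap('wrist','w2.png')
```

```text
from [ 0.6235 -0.0317  0.1184] yaw 0.1 tilt [ 0.0062  0.0011 -1.    ] inc [-0.0297 -0.0039  0.3196] turn 0.0005 q6 -2.9 t 3.77 w 0.0851
```

View pics/w2.png

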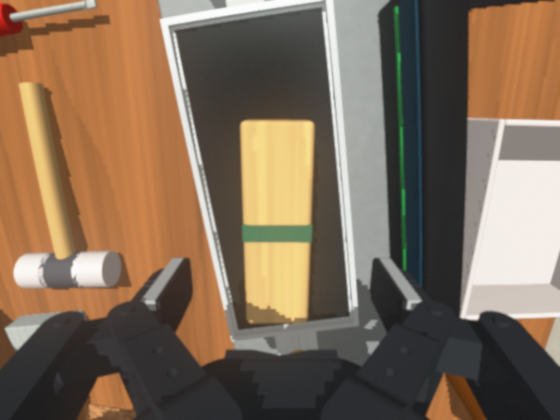

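Call:
servo_tool(
  increments=[1, 0, 0, 0.15, 0, 1, 0, 0, 0.3, 0, 1, 0, 0, 0.32, 0, 1, 0, 0, 0.32, 0, 1, 0, 0, 0.32, 0, 0.4, 0, 0, 0.32, 0, 0.2, 0, 0, 0.32, 0, 0.2, 0, 0, 0.32, 0, 0.2, 0, 0, 0.32, 0, 0.2, 0, 0, 0.32, 0, 0.2, 0, 0, 0.32, 0, 0.2, 0, 0, 0.32, 0],
)

```text
t: 5.32
eef_pos: [0.6209, -0.0309, 0.076]
ee_rot: [3.141, 0.003, 0.001]
wrist_force: [-1.1, 0.0, 3.7]
width: 0.017
```

Run:
```python
from h import *
snap('wrist','w3.png');snap('side','s3.png')
```

```text
(no output)
```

View pics/w3.png

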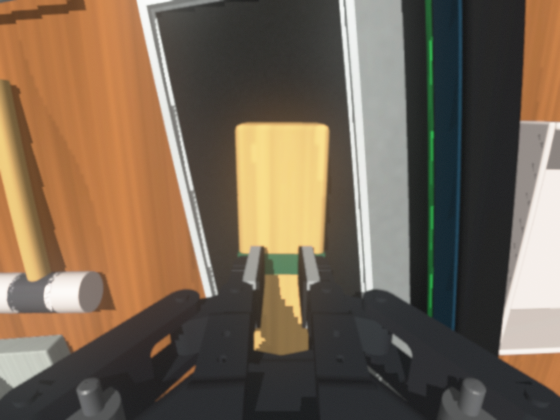

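View pics/s3.png

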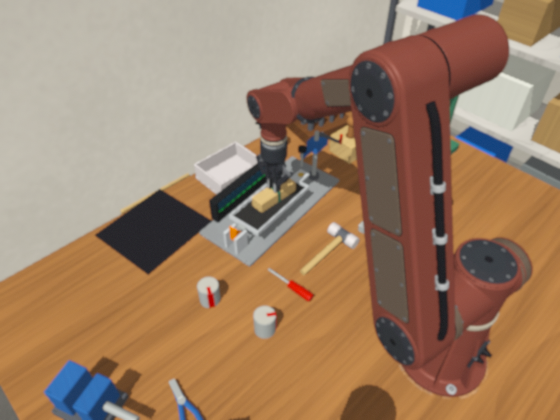

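Run:
```python
from fit import *
d=snap('wrist');C=cloud(d)
for p in [(280,150),(280,200),(285,262),(280,310),(200,60),(350,150),(256,260),(308,260),(158,80)]: print(p,C[p[1],p[0]].round(4))
print(r.sense())
```

```text
(280, 150) [0.62   0.0271 0.1069]
(280, 200) [0.62   0.0031 0.1074]
(285, 262) [ 0.6227 -0.0301  0.1076]
(280, 310) [ 0.6201 -0.0592  0.1077]
(200, 60) [0.5766 0.0717 0.0709]
(350, 150) [0.6606 0.0233 0.0718]
(256, 260) [ 0.6094 -0.019   0.1273]
(308, 260) [ 0.6325 -0.0188  0.1278]
(158, 80) [0.5548 0.0611 0.077 ]
{'t': 5.475, 'joint_positions': array([-1.62499926e-01,  3.35948078e-01,  1.71045811e+00, -3.54944032e-05,
        1.09464556e+00, -1.64726003e-01]), 'dq': array([-9.90175941e-05, -4.85375951e-04, -8.11414393e-05,  1.84642791e-03,
       -1.00693852e-03,  1.52240857e-03]), 'joint_torque': array([ 1.61029380e-01, -3.96465504e+01, -2.60094613e+01,  8.08830815e-02,
       -1.04063416e-01,  1.36356157e-03]), 'eef_pos': array([ 0.6208897 , -0.03086839,  0.07594717]), 'ee_rot': array([3.14147134e+00, 3.52212169e-03, 8.30195123e-04]), 'wrist_force': array([ 0.03358867, -0.20396899,  2.93050763]), 'moment': array([-0.0435504 ,  0.04525601,  0.00206411]), 'width': 0.017219102401806824}
```

Run:
```python
from fit import *
d=snap('wrist');C=cloud(d)
for y in range(244,350,6): print(y,C[y,250].round(4),C[y,258].round(4),C[y,312].round(4))
d=snap('side')
a=d['img'][:,:,::-1];cv2.imwrite('pics/z4.png',cv2.resize(a[130:240,200:350],None,fx=5,fy=5,interpolation=3))
```

```text
244 [ 0.6048 -0.0203  0.107 ] [ 0.609  -0.0196  0.1083] [ 0.6363 -0.02    0.1074]
250 [ 0.6058 -0.0189  0.1171] [ 0.6096 -0.0187  0.1175] [ 0.6352 -0.0183  0.1183]
256 [ 0.6064 -0.0189  0.1235] [ 0.6101 -0.0188  0.1238] [ 0.6347 -0.0191  0.1231]
262 [ 0.6069 -0.019   0.1291] [ 0.6105 -0.0189  0.1294] [ 0.6341 -0.0186  0.1299]
268 [ 0.6074 -0.0194  0.1339] [ 0.6109 -0.0188  0.1351] [ 0.6336 -0.019   0.1346]
274 [ 0.608  -0.0188  0.1402] [ 0.6111 -0.0194  0.139 ] [ 0.6331 -0.0188  0.14  ]
280 [ 0.6084 -0.0186  0.1451] [ 0.6115 -0.0189  0.1446] [ 0.6327 -0.0192  0.144 ]
286 [ 0.6091 -0.0174  0.1515] [ 0.6115 -0.0215  0.1448] [ 0.632  -0.0176  0.1511]
292 [ 0.6095 -0.0175  0.1553] [ 0.6115 -0.024   0.1451] [ 0.6315 -0.0172  0.1557]
298 [ 0.6097 -0.0179  0.1584] [ 0.6115 -0.0261  0.146 ] [ 0.6313 -0.018   0.1582]
304 [ 0.61   -0.0184  0.1612] [ 0.6113 -0.0301  0.1442] [ 0.631  -0.0185  0.161 ]
310 [ 0.6104 -0.0179  0.1652] [ 0.6113 -0.0317  0.1459] [ 0.6305 -0.0172  0.1662]
316 [ 0.6111 -0.0149  0.1723] [ 0.6112 -0.0349  0.1455] [ 0.6296 -0.0136  0.1741]
322 [ 0.6113 -0.0154  0.1746] [ 0.6111 -0.0383  0.1448] [ 0.6296 -0.0151  0.1749]
328 [ 0.6115 -0.0162  0.1761] [ 0.6079 -0.0703  0.1085] [ 0.6296 -0.017   0.1751]
334 [ 0.6115 -0.0178  0.1768] [ 0.6076 -0.0756  0.1069] [ 0.6295 -0.0179  0.1767]
340 [ 0.6115 -0.0194  0.1775] [ 0.6076 -0.0793  0.1075] [ 0.6295 -0.0198  0.177 ]
346 [ 0.6113 -0.0222  0.1767] [ 0.6076 -0.0825  0.1087] [ 0.6296 -0.0218  0.1772]
```

View pics/z4.png

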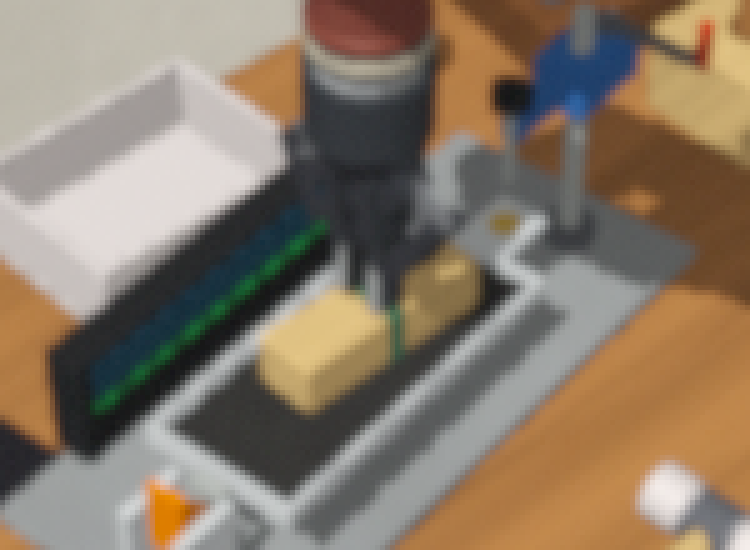

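Call:
servo_tool(
  increments=[0.2, 0, 0, -0.2, 0, 1, 0, 0, -0.3, 0, 1, 0, 0, -0.3, 0, 1, 0, 0, -0.3, 0, 1, 0, 0, -0.3, 0, 1, 0, 0, -0.3, 0, 1, 0, 0, -0.3, 0],
)

```text
t: 6.45
eef_pos: [0.6204, -0.0308, 0.1114]
ee_rot: [-3.141, -0.003, 0.001]
wrist_force: [-0.3, 0.6, 0.4]
width: 0.0856
```

Run:
```python
from fit import *
inc(.6202,-.0313,.048,0)
d=snap('wrist','w4.png');C=cloud(d)
m=(C[...,2]>0.104)&(C[...,2]<0.118)&(C[...,0]>0.57)&(C[...,0]<0.70)&(C[...,1]>-0.12)&(C[...,1]<0.1); print('spacer',rect(C[m]),C[m].mean(0).round(4))
for y in range(240,330,8): print(y,C[y,175].round(3),C[y,385].round(3))
```

```text
from [ 0.6204 -0.0308  0.1114] yaw 0.12 tilt [-6.e-04 -1.e-04 -1.e+00] inc [-0.0016  0.0042  0.5285] turn 0.0007 q6 -2.9 t 6.45 w 0.0856
spacer (array([620.4, -31. ]), array([139.2,  44.5]), 89.77) [ 0.6204 -0.0228  0.1097]
240 [ 0.512 -0.08  -0.002] [ 0.722 -0.074  0.011]
248 [ 0.511 -0.089 -0.002] [ 0.723 -0.082  0.011]
256 [ 0.51  -0.097 -0.001] [ 0.724 -0.091  0.011]
264 [ 0.574 -0.019  0.168] [ 0.665 -0.019  0.167]
272 [ 0.576 -0.019  0.173] [ 0.663 -0.019  0.174]
280 [ 0.577 -0.021  0.177] [ 0.663 -0.022  0.176]
288 [ 0.578 -0.024  0.179] [ 0.663 -0.024  0.177]
296 [ 0.577 -0.027  0.179] [ 0.662 -0.027  0.179]
304 [ 0.577 -0.03   0.18 ] [ 0.663 -0.032  0.178]
312 [ 0.578 -0.032  0.182] [ 0.663 -0.035  0.179]
320 [ 0.577 -0.036  0.182] [ 0.662 -0.037  0.181]
328 [ 0.578 -0.039  0.184] [ 0.663 -0.041  0.181]
```

View pics/w4.png

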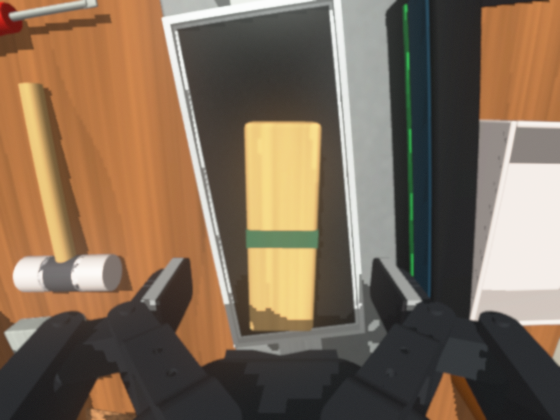

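Call:
servo_tool(
  increments=[1, 0, 0, 0.2, 0, 1, 0, 0, 0.4, 0, 1, 0, 0, 0.55, 0, 1, 0, 0, 0.55, 0, 1, 0, 0, 0.55, 0, 1, 0, 0, 0.55, 0, 0.3, 0, 0, 0.55, 0, 0.3, 0, 0, 0.55, 0, 0.3, 0, 0, 0.55, 0, 0.3, 0, 0, 0.55, 0, 0.3, 0, 0, 0.55, 0],
)

```text
t: 7.88
eef_pos: [0.6209, -0.0309, 0.0462]
ee_rot: [3.141, 0.004, 0.001]
wrist_force: [-0.9, 0.8, 2.3]
width: 0.0432
```

Run:
```python
from fit import *
inc(.6202,-.0313,.3,0)
d=snap('wrist','w5.png');C=cloud(d)
for y in range(220,330,8): print(y,C[y,225].round(3),C[y,335].round(3),C[y,340].round(3))
```

```text
from [ 0.6209 -0.0309  0.0462] yaw 0.13 tilt [ 6.e-04  1.e-04 -1.e+00] inc [-0.0049  0.0038 -2.1153] turn 0.0007 q6 -2.9 t 7.88 w 0.0432
220 [ 0.592 -0.008  0.074] [0.641 0.004 0.109] [ 0.651 -0.009  0.073]
228 [ 0.592 -0.013  0.073] [0.642 0.001 0.109] [ 0.651 -0.013  0.073]
236 [ 0.592 -0.017  0.075] [ 0.642 -0.003  0.108] [ 0.651 -0.017  0.074]
244 [ 0.591 -0.022  0.074] [ 0.643 -0.007  0.106] [ 0.652 -0.022  0.073]
252 [ 0.594 -0.019  0.09 ] [ 0.646 -0.019  0.089] [ 0.648 -0.019  0.09 ]
260 [ 0.595 -0.019  0.097] [ 0.644 -0.019  0.098] [ 0.647 -0.019  0.098]
268 [ 0.597 -0.019  0.105] [ 0.643 -0.018  0.106] [ 0.646 -0.019  0.104]
276 [ 0.598 -0.019  0.112] [ 0.642 -0.019  0.111] [ 0.644 -0.019  0.112]
284 [ 0.599 -0.02   0.116] [ 0.642 -0.021  0.114] [ 0.643 -0.019  0.118]
292 [ 0.599 -0.023  0.117] [ 0.642 -0.025  0.114] [ 0.643 -0.022  0.118]
300 [ 0.599 -0.026  0.117] [ 0.642 -0.028  0.114] [ 0.644 -0.026  0.117]
308 [ 0.598 -0.03   0.117] [ 0.642 -0.031  0.116] [ 0.644 -0.029  0.118]
316 [ 0.598 -0.034  0.118] [ 0.642 -0.034  0.117] [ 0.637 -0.012  0.146]
324 [ 0.598 -0.038  0.117] [ 0.642 -0.037  0.118] [ 0.637 -0.013  0.149]
```

View pics/w5.png

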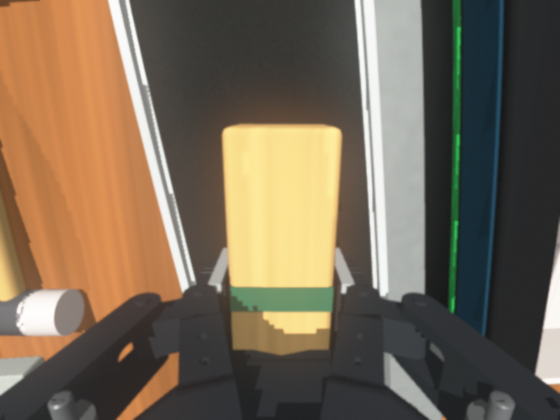

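Call:
servo_tool(
  increments=[0.3, 0, 0, -0.3, 0, 0.3, 0, 0, -0.7, 0, 0.3, 0, 0, -1, 0, 0.3, 0, 0, -1, 0],
)

```text
t: 8.43
eef_pos: [0.6232, -0.0312, 0.1692]
ee_rot: [3.14, 0.004, 0.011]
wrist_force: [0.6, 0.7, -2.2]
width: 0.043
```

Call:
servo_tool(
  increments=[0.3, -0.4, 0, -0.5, 0, 0.3, -0.8, 0, -0.9, 0, 0.3, -0.8, 0, -0.9, 0],
)

```text
t: 8.8
eef_pos: [0.5233, -0.031, 0.2741]
ee_rot: [3.141, 0.003, 0.0]
wrist_force: [-0.3, -0.2, -1.5]
width: 0.0434
```

Call:
servo_tool(
  increments=[0.3, -0.3, 0.4, 0, 0, 0.3, -0.4, 0.8, 0, 0, 0.3, -0.4, 1, 0, 0, 0.3, -0.4, 1, 0, 0],
)

```text
t: 9.3
eef_pos: [0.4753, -0.152, 0.2706]
ee_rot: [-3.139, 0.001, 0.007]
wrist_force: [0.5, -0.4, -1.3]
width: 0.0434
```

Call:
servo_tool(
  increments=[0.3, -0.2, 0.5, 0, 0, 0.3, -0.4, 1, 0, 0, 0.3, -0.4, 1, 0, 0],
)

```text
t: 9.68
eef_pos: [0.4273, -0.273, 0.2716]
ee_rot: [-3.14, 0.004, 0.005]
wrist_force: [0.3, 1.1, -2.1]
width: 0.0431
```

Call:
servo_tool(
  increments=[0.3, 0, 0.5, 0, 0, 0.3, 0, 1, 0, 0, 0.3, 0, 1, 0, 0, 0.3, 0, 1, 0, 0],
)

```text
t: 10.18
eef_pos: [0.4297, -0.3893, 0.272]
ee_rot: [-3.138, -0.005, 0.003]
wrist_force: [0.8, 0.4, -2.0]
width: 0.0429
```

Run:
```python
from fit import *
inc(.422,-.409,.27,-8)
d=snap('wrist','w6.png');snap('scene','sc6.png')
```

```text
from [ 0.4297 -0.3893  0.272 ] yaw 0.17 tilt [-0.0016 -0.0038 -1.    ] inc [-0.0646  0.1642  0.0158] turn 0.0454 q6 -36.1 t 10.18 w 0.0429
```

View pics/w6.png

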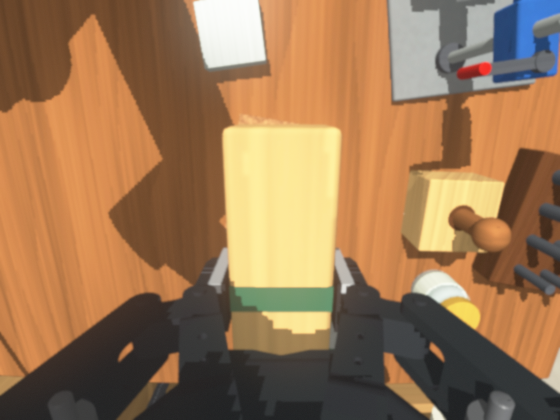

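View pics/sc6.png

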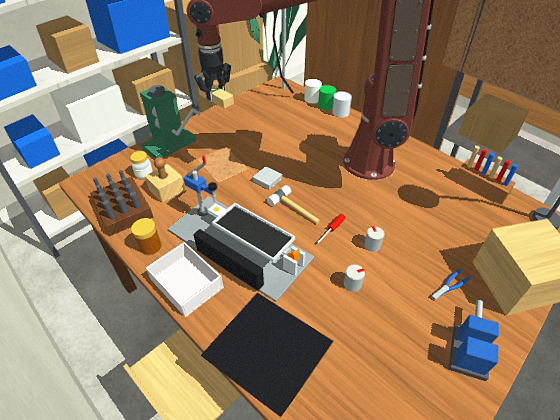

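Run:
```python
from fit import *
d=snap('scene');C=cloud(d)
a=d['img'][:,:,::-1];cv2.imwrite('pics/z5.png',cv2.resize(a[140:200,180:280],None,fx=7.5,fy=7.5,interpolation=3))
for p in [(159,160),(163,172),(162,185),(180,180)]: print(p,C[p[1],p[0]].round(3))
```

```text
(159, 160) [ 0.671 -0.435  0.147]
(163, 172) [ 0.671 -0.429  0.096]
(162, 185) [ 0.7   -0.399  0.072]
(180, 180) [ 0.631 -0.394  0.055]
```

View pics/z5.png

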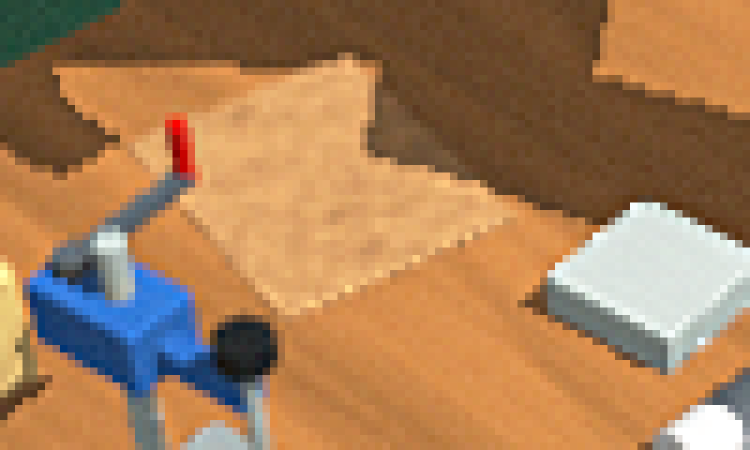

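Run:
```python
from fit import *
d=snap('scene')
u=np.array([[350,55],[515,212],[287,314],[125,146]])/7.5+[180,140]-0.5
P=onz(d,u,0.003);print(P.round(3),P.mean(0))
e=[P[1]-P[0],P[2]-P[1],P[3]-P[2],P[0]-P[3]]
for v in e: print(np.linalg.norm(v).round(3),np.degrees(np.arctan2(v[1],v[0])).round(1))
inc(P[:,0].mean(),P[:,1].mean(),.095,-8)
```

```text
[[ 0.342 -0.488  0.003]
 [ 0.37  -0.318  0.003]
 [ 0.505 -0.34   0.003]
 [ 0.481 -0.512  0.003]] [ 0.42438453 -0.41472677  0.003     ]
0.173 80.8
0.138 -9.1
0.174 -98.2
0.141 170.3
from [ 0.4299 -0.3895  0.2737] yaw 0.24 tilt [ 0.e+00 -5.e-04 -1.e+00] inc [-0.0472  0.2105  1.4893] turn 0.0458 q6 -36.3 t 10.38 w 0.0429
```

Call:
servo_tool(
  increments=[0.3, -0.045, 0.21, 0.4, 0.051, 0.3, -0.045, 0.21, 0.8, 0.051, 0.3, -0.045, 0.21, 1, 0.051, 0.3, -0.045, 0.21, 1, 0.051],
)

```text
t: 10.88
eef_pos: [0.4229, -0.4137, 0.1511]
ee_rot: [-3.127, 0.246, 0.006]
wrist_force: [-0.1, -0.9, -2.2]
width: 0.0431
```

Call:
servo_tool(
  increments=[0.3, 0, 0, 0.4, 0, 0.3, 0, 0, 0.8, 0, 0.3, 0, 0, 1, 0, 0.3, 0, 0, 1, 0, 0.3, 0, 0, 1, 0, 0.3, 0, 0, 1, 0],
)

```text
t: 11.62
eef_pos: [0.4258, -0.4183, 0.0367]
ee_rot: [3.128, -0.247, 0.006]
wrist_force: [-0.1, -0.4, -1.2]
width: 0.043
```

Run:
```python
from fit import *
inc(.4245,-.4147,-.025,-9.1)
d=snap('wrist','w7.png');C=cloud(d);print(C[160,280],C[250,280])
u=snap('scene')
```

```text
from [ 0.4258 -0.4183  0.0367] yaw -9.04 tilt [ 0.0038  0.0034 -1.    ] inc [-0.017  -0.0294  0.5139] turn 0.0003 q6 -35.2 t 11.62 w 0.043
[ 0.43388369 -0.3606366   0.09989783] [ 0.42818852 -0.39606898  0.09954859]
```

View pics/w7.png

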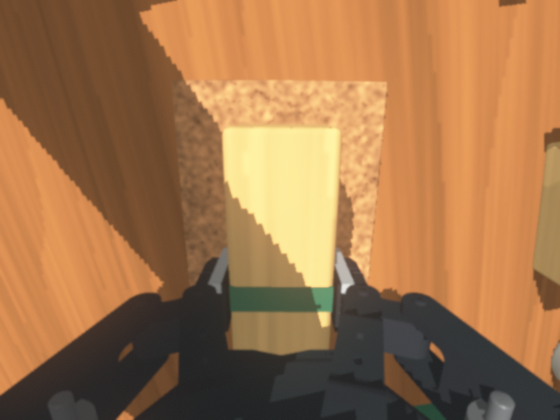

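Run:
```python
from fit import *
d=snap('wrist')
P=onz(d,[[177,81],[387,82],[372,275]],0.003);print(P.round(4));inc(.4245,-.4147,-.023,-9.1)
m=(P[0]+P[1])/2; a=np.radians(-9.1); print(m-0.09*np.array([-np.sin(a),np.cos(a),0]))
```

```text
[[ 0.3745 -0.3137  0.003 ]
 [ 0.5065 -0.3354  0.003 ]
 [ 0.4867 -0.4718  0.003 ]]
from [ 0.4248 -0.4173  0.0353] yaw -9.05 tilt [ 0.0019  0.0017 -1.    ] inc [-0.007  -0.0221  0.4858] turn 0.0003 q6 -35.2 t 11.78 w 0.0431
[ 0.42623505 -0.41338818  0.003     ]
```

Call:
servo_tool(
  increments=[0.3, 0.01, -0.03, 0.2, 0, 0.3, 0.01, -0.03, 0.4, 0, 0.3, 0.01, -0.03, 0.47, 0, 0.3, 0.01, -0.03, 0.48, 0, 0.3, 0.01, -0.03, 0.48, 0, 0.3, 0.01, -0.03, 0.48, 0],
)

```text
t: 12.52
eef_pos: [0.4266, -0.414, -0.0226]
ee_rot: [3.13, -0.248, 0.002]
wrist_force: [0.6, -0.3, -1.8]
width: 0.0429
```

Call:
servo_tool(
  increments=[0.3, 0, 0, 0.02, 0, 0.3, 0, 0, 0.02, 0, 0.3, 0, 0, 0.02, 0],
)

```text
t: 12.9
eef_pos: [0.4264, -0.4138, -0.0255]
ee_rot: [3.131, -0.248, 0.002]
wrist_force: [0.1, 0.1, -0.2]
width: 0.0434
```

Call:
servo_tool(
  increments=[0.7, 0, 0, 0, 0, 0.9, 0, 0, 0, 0, 0.9, 0, 0, 0, 0, 0.9, 0, 0, 0, 0, 0.9, 0, 0, -0.4, 0, 0.9, 0, 0, -0.8, 0, 0.9, 0, 0, -1, 0],
)

```text
t: 13.78
eef_pos: [0.4272, -0.4147, 0.0973]
ee_rot: [3.128, -0.248, 0.006]
wrist_force: [0.2, 0.6, 0.2]
width: 0.077
```

Call:
servo_tool(
  increments=[0.9, 0, 0, -0.5, 0, 0.9, 0, 0, -1, 0, 0.9, 0, 0, -1, 0],
)

```text
t: 14.15
eef_pos: [0.4289, -0.4168, 0.2218]
ee_rot: [3.121, -0.247, 0.016]
wrist_force: [0.7, -0.4, 0.3]
width: 0.077
```

Run:
```python
from fit import *
d=snap('wrist','w8.png');C=cloud(d);inc(.348,.26,.24,-32)
z=C[...,2]
m=(z>0.033)&(z<0.045)&(abs(C[...,0]-.425)<.08)&(abs(C[...,1]+.414)<.1);print(rect(C[m]),np.median(z[m]))
d=snap('scene','sc8.png');C=cloud(d)
for c in [(0.347,.26),(0.512,.306)]: print(flask(d,C,*c))
d=snap('side','sd8.png');C=cloud(d)
for c in [(0.347,.26),(0.512,.306)]: print(flask(d,C,*c))
```

```text
from [ 0.4274 -0.4149  0.2178] yaw -9.05 tilt [ 0.0056  0.005  -1.    ] inc [-1.5365 -5.4491 -0.2208] turn 0.1275 q6 68.8 t 14.2 w 0.077
(array([ 425.6, -413.8]), array([138.8,  44.3]), 79.88) 0.03774207750132064
(array([346.4, 260.8]), 29.5, array([349.4, 260.4]), 15, np.float64(-121.1), np.float64(0.0629))
(array([512.4, 305.6]), 29.1, array([514.6, 307. ]), 16, np.float64(156.3), np.float64(0.0623))
(array([344. , 259.8]), 28.7, array([343.1, 261.2]), 15, np.float64(-119.2), np.float64(0.0626))
(array([509.9, 305.8]), 29.6, array([508.1, 306.3]), 25, np.float64(155.8), np.float64(0.0623))
```

View pics/w8.png

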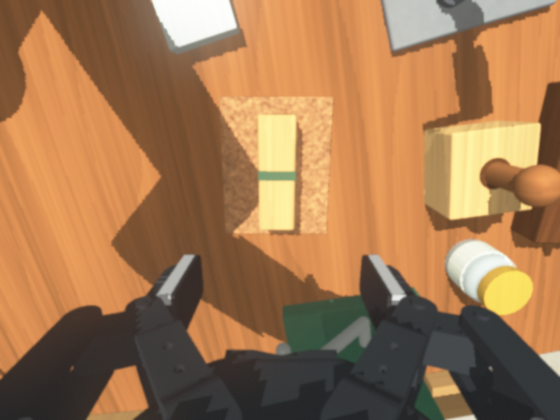

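View pics/sc8.png

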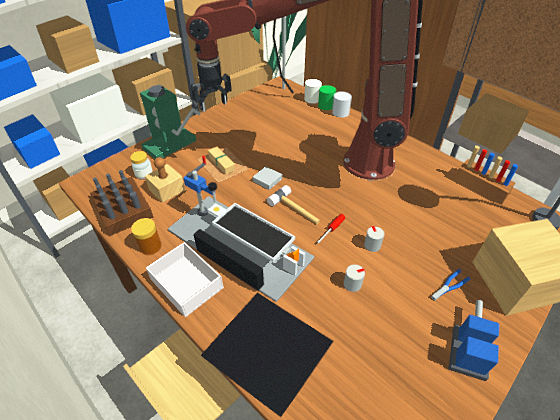

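Call:
servo_tool(
  increments=[0.9, -0.1, -0.5, 0, 0.06, 0.9, -0.2, -1, 0, 0.12, 0.9, -0.2, -1, 0, 0.12],
)

```text
t: 14.68
eef_pos: [0.4189, -0.2858, 0.21]
ee_rot: [-3.027, 0.824, 0.011]
wrist_force: [0.3, -0.6, 0.1]
width: 0.0767
```

Run:
```python
from fit import *
inc(.345,.26,.22,-30.6)
```

```text
from [ 0.4189 -0.2858  0.21  ] yaw -30.45 tilt [-0.0077 -0.0023 -1.    ] inc [-2.8363 -3.6087 -0.0532] turn 0.0008 q6 67.6 t 14.68 w 0.0767
```

Call:
servo_tool(
  increments=[0.9, -0.4, -0.5, 0, 0, 0.9, -0.71, -0.9, 0, 0, 0.9, -0.71, -0.9, 0, 0],
)

```text
t: 15.05
eef_pos: [0.4013, -0.152, 0.2118]
ee_rot: [-3.03, 0.824, 0.006]
wrist_force: [-0.4, 0.6, -0.2]
width: 0.0768
```

Call:
servo_tool(
  increments=[0.9, -0.4, -0.5, 0, 0, 0.9, -0.71, -0.9, 0, 0, 0.9, -0.71, -0.9, 0, 0],
)

```text
t: 15.42
eef_pos: [0.384, -0.0165, 0.2129]
ee_rot: [3.031, -0.824, -0.002]
wrist_force: [0.4, -0.5, -0.2]
width: 0.0768
```

Call:
servo_tool(
  increments=[0.9, -0.4, -0.5, 0, 0, 0.9, -0.71, -0.9, 0, 0, 0.9, -0.71, -0.9, 0, 0],
)

```text
t: 15.8
eef_pos: [0.3664, 0.1198, 0.2134]
ee_rot: [3.031, -0.823, -0.001]
wrist_force: [0.7, -0.5, 0.4]
width: 0.0771
```

Call:
servo_tool(
  increments=[0.9, -0.4, -0.5, 0, 0, 0.9, -0.71, -0.9, 0, 0, 0.9, -0.71, -0.9, 0, 0, 0.9, -0.71, -0.9, 0, 0, 0.9, -0.71, -0.9, 0, 0],
)

```text
t: 16.42
eef_pos: [0.3489, 0.2527, 0.2134]
ee_rot: [3.027, -0.834, 0.0]
wrist_force: [-0.3, -0.2, -0.1]
width: 0.0771
```

```bash
cat >> fit.py <<'E'
def wfl(d,zt=0.062,cx=None,cy=None,R=0.1):
    # stripe bar + white disc on top plane via mask of white top, ray-cast onto plane zt
    C=cloud(d);z=C[...,2];hsv=cv2.cvtColor(d['img'],cv2.COLOR_RGB2HSV);H,S,V=cv2.split(hsv)
    m=(abs(z-zt)<0.006)
    if cx is not None: m&=np.hypot(C[...,0]-cx,C[...,1]-cy)<R
    n,l,s,c=cv2.connectedComponentsWithStats(cv2.morphologyEx(m.astype(np.uint8),cv2.MORPH_OPEN,np.ones((3,3))))
    for i in range(1,n):
        if s[i,4]<300: continue
        mi=l==i
        ys,xs=np.where(mi)
        hull=cv2.convexHull(np.c_[xs,ys].astype(np.int32)).reshape(-1,2).astype(float)
        P=onz(d,hull,zt)
        cc,rad=cv2.minEnclosingCircle((P[:,:2]*1000).astype(np.float32))
        (ex,ey),_,_=cv2.fitEllipse(hull.astype(np.float32)) if len(hull)>5 else ((0,0),0,0)
        ce=onz(d,[[ex,ey]],zt)[0,:2]*1000
        rm=mi&((H<8)|(H>172))&(S>150)
        ys,xs=np.where(rm)
        Q=onz(d,np.c_[xs,ys],zt)[:,:2]*1000 if len(xs) else np.zeros((0,2))
        if len(Q)>10:
            v=Q.mean(0)-ce; ang=np.degrees(np.arctan2(v[1],v[0]))
            w,U=np.linalg.eigh(np.cov((Q-Q.mean(0)).T)); u=U[:,1]; u=u*np.sign(u@v); a2=np.degrees(np.arctan2(u[1],u[0]))
        else: ang=a2=None
        print('flask? px',c[i].round(0),'enc',np.round(cc,1),round(rad,1),'ell',ce.round(1),'red',len(Q),'ang',ang,a2,'z',np.median(z[mi]).round(4))
E
python3 - <<'E'
from fit import *
inc(.345,.26,-.014,-30.6)
d=snap('wrist','w9.png');wfl(d)
E
```

```text
from [0.3489 0.2527 0.2134] yaw -30.79 tilt [ 4.0e-04  1.4e-03 -1.0e+00] inc [-0.0597 -0.038   1.8948] turn -0.001 q6 67.6 t 16.43 w 0.0771
flask? px [394.  57.] enc [509.3 306. ] 28.3 ell [509.8 306.5] red 230 ang 154.3321903783347 156.26213085083535 z 0.0613
flask? px [275. 179.] enc [345.6 261.2] 27.6 ell [346.2 261.9] red 131 ang -123.46272368151241 -127.76525177272221 z 0.0612
```

View pics/w9.png

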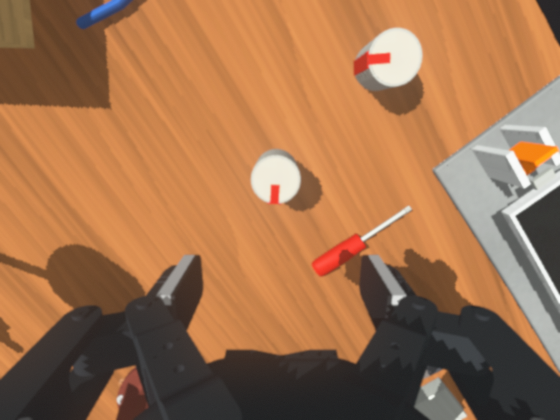

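Call:
servo_tool(
  increments=[0.9, -0.06, -0.05, 0.5, 0, 0.9, -0.06, -0.05, 1, 0, 0.9, -0.06, -0.05, 1, 0, 0.9, -0.06, -0.05, 1, 0, 0.9, -0.06, -0.05, 1, 0],
)

```text
t: 17.1
eef_pos: [0.3479, 0.2645, 0.0972]
ee_rot: [-3.025, 0.83, -0.008]
wrist_force: [-0.1, 0.8, 1.2]
width: 0.0769
```

Run:
```python
from fit import *
d=snap('wrist','w10.png');wfl(d,cx=.3458,cy=.2614)
inc(.3458,.2614,-.014,-30.6)
```

```text
flask? px [282. 223.] enc [345.6 261.6] 27.9 ell [346.4 262.5] red 276 ang -123.17592922335777 -124.83505161285345 z 0.0613
from [0.3476 0.2645 0.0969] yaw -30.68 tilt [ 0.0032 -0.0053 -1.    ] inc [-0.0027  0.0347  0.9242] turn -0.0004 q6 67.7 t 17.15 w 0.0765
```

View pics/w10.png

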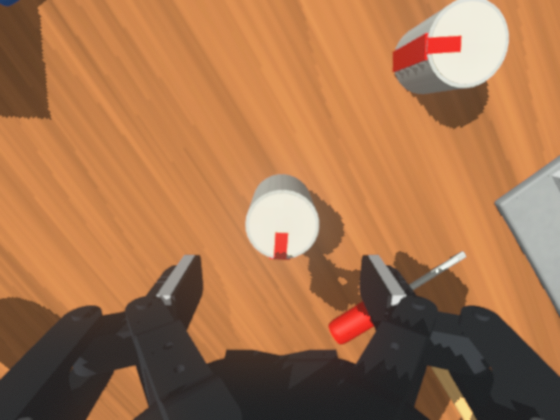

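Call:
servo_tool(
  increments=[0.9, 0, 0.025, 0.3, 0, 0.9, 0, 0.025, 0.6, 0, 0.9, 0, 0.025, 0.85, 0, 0.9, 0, 0.025, 0.92, 0, 0.9, 0, 0.025, 0.92, 0, 0.9, 0, 0.025, 0.92, 0, 0.9, 0, 0.025, 0.92, 0],
)

```text
t: 18.02
eef_pos: [0.3447, 0.2615, -0.0153]
ee_rot: [-3.028, 0.83, -0.003]
wrist_force: [-0.3, -0.7, -0.3]
width: 0.077
```

Run:
```python
from fit import *
d=snap('wrist','w11.png');wfl(d,cx=.3458,cy=.2614)
inc(.3458,.2614,-.014,-30.6)
```

```text
flask? px [287. 303.] enc [347.  262.8] 27.5 ell [348.5 265.6] red 517 ang -123.76786665056461 -132.74889612144798 z 0.0613
flask? px [390. 300.] enc [382.5 246.3] 9.6 ell [383.6 246.2] red 0 ang None None z 0.0623
flask? px [171. 299.] enc [311.8 289.2] 8.9 ell [310.6 289.6] red 0 ang None None z 0.0622
from [ 0.3444  0.2614 -0.0155] yaw -30.65 tilt [ 0.0012 -0.002  -1.    ] inc [ 0.0097 -0.0059 -0.0124] turn -0.0003 q6 67.7 t 18.07 w 0.0769
```

View pics/w11.png

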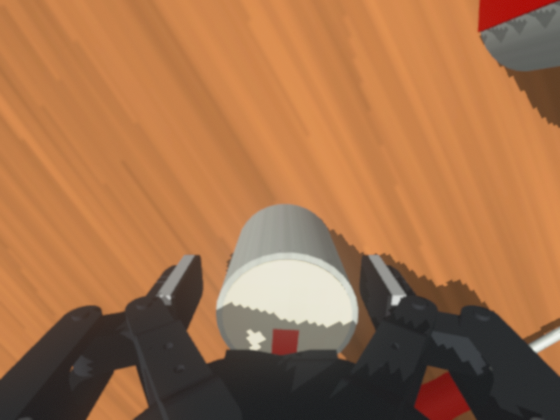

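Call:
servo_tool(
  increments=[0.9, 0.015, 0, 0, 0, 0.75, 0.015, 0, 0, 0, 0.65, 0.015, 0, 0, 0, 0.45, 0.015, 0, 0, 0, 0.45, 0.015, 0, 0, 0, 0.45, 0.015, 0, 0, 0, 0.45, 0.015, 0, 0, 0],
)

```text
t: 18.95
eef_pos: [0.3456, 0.26, -0.0162]
ee_rot: [-3.03, 0.83, -0.001]
wrist_force: [0.2, -2.1, 4.4]
width: 0.0531
```

Call:
servo_tool(
  increments=[0.45, 0, 0, -0.2, 0, 0.45, 0, 0, -0.6, 0, 0.45, 0, 0, -1, 0, 0.45, 0, 0, -1, 0, 0.45, 0, 0, -1, 0],
)

```text
t: 19.58
eef_pos: [0.3433, 0.2592, 0.1017]
ee_rot: [3.028, -0.83, -0.004]
wrist_force: [-0.2, -0.1, -2.1]
width: 0.053
```

Run:
```python
from fit import *
d=snap('wrist','w12.png')
C=cloud(d);print(C[300,285]);inc(.6,.05,.22,100)
z=C[310,285,2];wfl(d,zt=z)
```

```text
[0.34892552 0.26704757 0.18038055]
from [0.3427 0.2589 0.101 ] yaw -30.66 tilt [-0.0028  0.0041 -1.    ] inc [ 2.7289  0.4083 -0.9981] turn -0.7259 q6 -95.2 t 19.62 w 0.0525
flask? px [281. 301.] enc [347.7 267.7] 41.6 ell [347.  266.9] red 549 ang -122.2996163815307 -169.76846472526984 z 0.1792
```

View pics/w12.png

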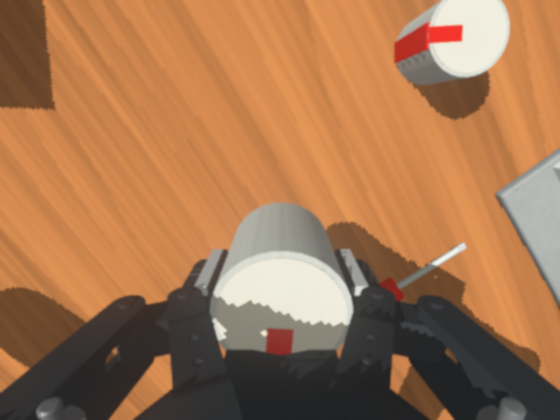

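Call:
servo_tool(
  increments=[0.45, 0.5, 0.08, -0.4, 0, 0.45, 0.96, 0.16, -0.5, 0, 0.45, 0.96, 0.16, -0.5, 0],
)

```text
t: 20.0
eef_pos: [0.4367, 0.1826, 0.1631]
ee_rot: [3.028, -0.836, 0.001]
wrist_force: [-0.5, 0.6, -2.5]
width: 0.0527
```

Call:
servo_tool(
  increments=[0.45, 0.5, 0.08, 0, 0, 0.45, 0.96, 0.16, 0, 0, 0.45, 0.96, 0.16, 0, 0],
)

```text
t: 20.38
eef_pos: [0.524, 0.1072, 0.1605]
ee_rot: [3.026, -0.836, -0.006]
wrist_force: [-0.5, 0.2, -2.2]
width: 0.0526
```

Call:
servo_tool(
  increments=[0.45, 0.5, 0.08, 0, -0.05, 0.45, 0.96, 0.16, 0, -0.1, 0.45, 0.96, 0.16, 0, -0.15, 0.45, 0.96, 0.16, 0, -0.2, 0.45, 0.96, 0.16, 0, -0.26, 0.45, 0.96, 0.16, 0, -0.32, 0.45, 0.96, 0.16, 0, -0.38, 0.45, 0.96, 0.16, 0, -0.44, 0.45, 0.96, 0.16, 0, -0.5, 0.45, 0.96, 0.16, 0, -0.55, 0.45, 0.96, 0.16, 0, -0.6, 0.45, 0.96, 0.16, 0, -0.65, 0.45, 0.96, 0.16, 0, -0.69, 0.45, 0.96, 0.16, 0, -0.728, 0.45, 0.96, 0.16, 0, -0.728, 0.45, 0.96, 0.16, 0, -0.728],
)

```text
t: 22.38
eef_pos: [0.6115, 0.035, 0.1618]
ee_rot: [-2.011, -2.41, 0.003]
wrist_force: [0.5, -0.3, -2.3]
width: 0.053
```

Run:
```python
from fit import *
d=snap('wrist','w13.png')
inc(.6116,.0321,.061,100.4)
snap('scene','sc13.png')
```

```text
from [0.6119 0.0348 0.1622] yaw 100.34 tilt [ 7.0e-04 -2.2e-03 -1.0e+00] inc [-0.0223 -0.0046  0.8434] turn -0.0003 q6 -97.4 t 22.43 w 0.053
```

View pics/w13.png

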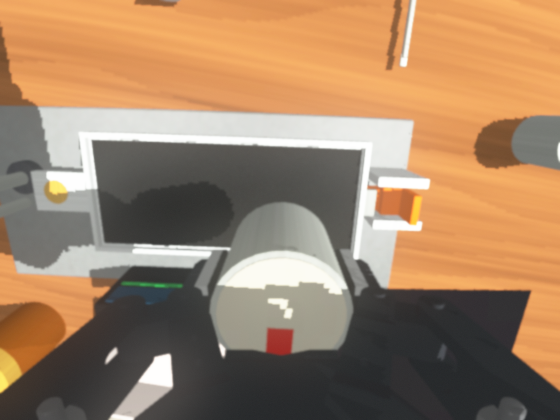

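View pics/sc13.png

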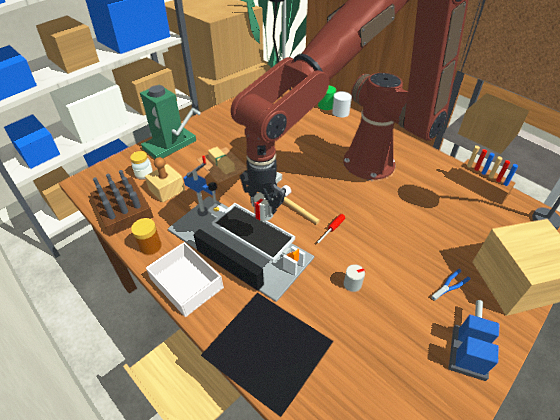

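Run:
```python
from fit import *
d=snap('wrist')
P=onz(d,[[80,132],[372,142],[356,258],[97,249]],0.081);print(P.round(4))
v=P[1]-P[0];print(np.linalg.norm(v),np.degrees(np.arctan2(v[1],v[0]))-90)
C=cloud(d);z=C[...,2];x=C[...,0];y=C[...,1]
m=(z>0.0785)&(z<0.085)&(x>0.54)&(x<0.695)&(y>-0.14)&(y<0.13); print('rim',rect(C[m]),m.sum())
a=np.radians(7.9);u=np.array([np.cos(a),np.sin(a),0]);w=np.array([-u[1],u[0],0])
print((P[0]+P[1])/2+.054*u)
inc(*(np.array([.6178,-.0125,.061])+.045*w),100.4)
```

```text
[[ 0.5823 -0.1401  0.081 ]
 [ 0.5478  0.1003  0.081 ]
 [ 0.6526  0.1133  0.081 ]
 [ 0.6873 -0.1247  0.081 ]]
0.24291955815748922 8.165135313075993
rim (array([618. , -12.8]), array([108.9, 244.8]), 8.09) 3045
[ 0.61853843 -0.01248116  0.081     ]
from [0.6125 0.0344 0.1629] yaw 100.35 tilt [ 3.e-04 -8.e-04 -1.e+00] inc [-0.0184 -0.0102  0.8495] turn -0.0003 q6 -97.4 t 22.52 w 0.0529
```

Call:
servo_tool(
  increments=[0.45, -0.018, -0.008, 0.3, 0, 0.45, -0.018, -0.008, 0.6, 0, 0.45, -0.018, -0.008, 0.75, 0, 0.45, -0.018, -0.008, 0.82, 0, 0.45, -0.018, -0.008, 0.84, 0, 0.45, -0.018, -0.008, 0.85, 0, 0.45, -0.018, -0.008, 0.85, 0, 0.45, -0.018, -0.008, 0.85, 0],
)

```text
t: 23.52
eef_pos: [0.613, 0.0319, 0.0622]
ee_rot: [2.01, 2.413, 0.001]
wrist_force: [-0.6, 0.0, -2.1]
width: 0.0531
```

Call:
servo_tool(
  increments=[0.45, 0, 0, 0.02, 0, 0.45, 0, 0, 0.035, 0, 0.45, 0, 0, 0.035, 0, 0.45, 0, 0, 0.035, 0],
)

```text
t: 24.02
eef_pos: [0.6128, 0.0319, 0.0578]
ee_rot: [2.011, 2.413, 0.001]
wrist_force: [-1.2, -0.2, 2.0]
width: 0.0527
```

Call:
servo_tool(
  increments=[0.7, 0, 0, 0, 0, 0.8, 0, 0, 0, 0, 0.9, 0, 0, 0, 0, 0.9, 0, 0, 0, 0, 0.9, 0, 0, -0.3, 0, 0.9, 0, 0, -0.8, 0, 0.9, 0, 0, -1, 0, 0.9, 0, 0, -1, 0],
)

```text
t: 25.02
eef_pos: [0.6147, 0.0317, 0.1806]
ee_rot: [2.008, 2.409, 0.006]
wrist_force: [-0.7, 0.6, 0.4]
width: 0.0768
```

Run:
```python
from fit import *
d=snap('wrist','w14.png');C=cloud(d)
wfl(d,zt=0.137,cx=.6116,cy=.0321)
inc(.5095,.306,.2,60)
d=snap('scene','sc14.png');C=cloud(d)
print(flask(d,C,.512,.306))
```

```text
flask? px [281. 210.] enc [611.6  32. ] 27.9 ell [610.3  31.8] red 253 ang 8.093736120139686 6.395591370807607 z 0.1363
from [0.6129 0.0318 0.1779] yaw 100.39 tilt [-4.0e-04  1.8e-03 -1.0e+00] inc [ 2.4025 -0.435  -0.1864] turn 0.2244 q6 -29.0 t 25.07 w 0.0772
(array([512.6, 306.8]), 28.8, array([514.5, 307.1]), 16, np.float64(160.3), np.float64(0.0622))
```

View pics/w14.png

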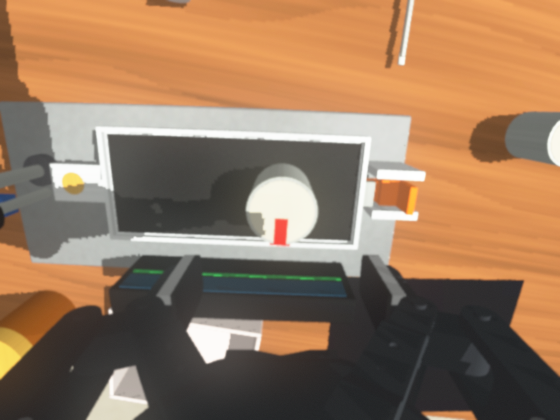

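Call:
servo_tool(
  increments=[0.9, 0.5, -0.09, -0.1, 0, 0.9, 0.9, -0.16, -0.2, 0, 0.9, 0.9, -0.16, -0.2, 0],
)

```text
t: 25.5
eef_pos: [0.5719, 0.1373, 0.1994]
ee_rot: [-2.004, -2.416, 0.003]
wrist_force: [0.3, -0.3, -0.4]
width: 0.0772
```

Call:
servo_tool(
  increments=[0.9, 0.5, -0.09, 0, 0, 0.9, 0.9, -0.16, 0, 0, 0.9, 0.9, -0.16, 0, 0],
)

```text
t: 25.88
eef_pos: [0.5335, 0.2388, 0.1985]
ee_rot: [-2.005, -2.415, 0.006]
wrist_force: [0.4, 0.2, -0.3]
width: 0.0772
```

Call:
servo_tool(
  increments=[0.9, 0.4, -0.07, 0, 0.05, 0.9, 0.6, -0.11, 0, 0.1, 0.9, 0.6, -0.11, 0, 0.15, 0.9, 0.6, -0.11, 0, 0.197, 0.9, 0.6, -0.11, 0, 0.197, 0.9, 0.6, -0.11, 0, 0.197],
)

```text
t: 26.62
eef_pos: [0.5099, 0.3046, 0.2001]
ee_rot: [2.65, 1.687, -0.003]
wrist_force: [-0.0, 0.3, 0.6]
width: 0.0766
```

Run:
```python
from fit import *
d=snap('wrist','w15.png');wfl(d)
inc(.5095,.306,-.014,65)
```

```text
flask? px [282. 186.] enc [509.5 306.5] 27.9 ell [509.2 306.4] red 186 ang 152.78523533689352 153.68561095840704 z 0.0612
from [0.5099 0.3048 0.2004] yaw 64.96 tilt [-1.1e-03 -5.0e-04 -1.0e+00] inc [ 0.0094 -0.006   1.7868] turn -0.0002 q6 -34.0 t 26.68 w 0.0769
```

View pics/w15.png

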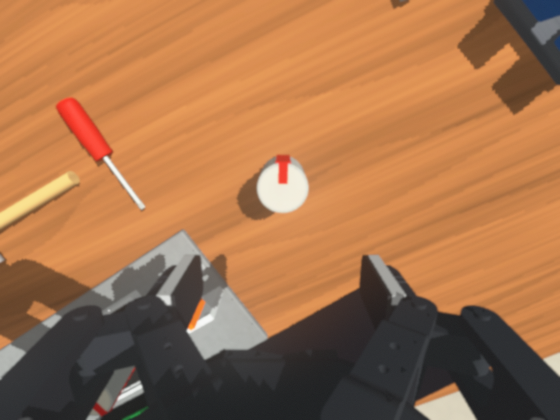

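Call:
servo_tool(
  increments=[0.9, 0.01, -0.01, 0.5, 0, 0.9, 0.01, -0.01, 0.9, 0, 0.9, 0.01, -0.01, 0.9, 0, 0.9, 0.01, -0.01, 0.9, 0, 0.9, 0.01, -0.01, 0.9, 0],
)

```text
t: 27.3
eef_pos: [0.5116, 0.3085, 0.0966]
ee_rot: [2.65, 1.686, 0.009]
wrist_force: [0.2, 0.6, 0.0]
width: 0.0764
```

Run:
```python
from fit import *
d=snap('wrist','w16.png');wfl(d,cx=.5095,cy=.3065)
inc(.5095,.3065,-.0155,65)
```

```text
flask? px [276. 218.] enc [509.6 306.9] 28.0 ell [508.9 306.8] red 415 ang 153.33249213105012 153.42275955357923 z 0.0613
from [0.5114 0.3084 0.0964] yaw 64.94 tilt [ 0.0042  0.0037 -1.    ] inc [-0.0253 -0.0112  0.9326] turn -0.0003 q6 -34.0 t 27.35 w 0.0766
```

View pics/w16.png

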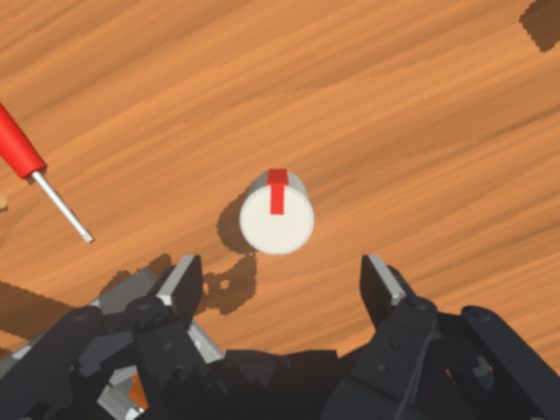

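Call:
servo_tool(
  increments=[0.9, -0.01, 0, 0.3, 0, 0.9, -0.01, 0, 0.6, 0, 0.9, -0.01, 0, 0.85, 0, 0.9, -0.01, 0, 0.91, 0, 0.9, -0.01, 0, 0.91, 0, 0.9, -0.01, 0, 0.91, 0, 0.9, -0.01, 0, 0.91, 0],
)

```text
t: 28.22
eef_pos: [0.51, 0.307, -0.0143]
ee_rot: [2.65, 1.686, 0.005]
wrist_force: [-0.6, -0.1, 1.1]
width: 0.0771
```

Run:
```python
from fit import *
d=snap('wrist','w17.png')
inc(.5095,.3065,-.0155,65)
```

```text
from [ 0.5096  0.3069 -0.0146] yaw 64.93 tilt [ 0.0018  0.0015 -1.    ] inc [-0.0033  0.0003  0.0074] turn -0.0004 q6 -34.0 t 28.27 w 0.0769
```

View pics/w17.png

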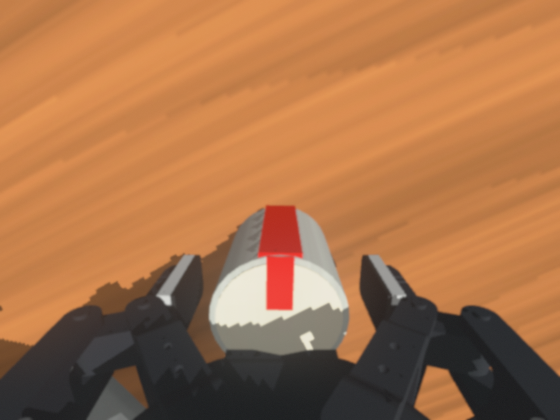

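Call:
servo_tool(
  increments=[0.75, 0, 0, 0, 0, 0.65, 0, 0, 0, 0, 0.45, 0, 0, 0, 0, 0.45, 0, 0, 0, 0, 0.45, 0, 0, 0, 0, 0.45, 0, 0, 0, 0],
)

```text
t: 29.02
eef_pos: [0.509, 0.3066, -0.0156]
ee_rot: [2.651, 1.686, 0.001]
wrist_force: [0.2, 0.5, 3.9]
width: 0.0533
```

Call:
servo_tool(
  increments=[0.45, 0, 0, -0.2, 0, 0.45, 0, 0, -0.6, 0, 0.45, 0, 0, -1, 0, 0.45, 0, 0, -1, 0, 0.45, 0, 0, -1, 0],
)

```text
t: 29.65
eef_pos: [0.507, 0.3056, 0.1021]
ee_rot: [-2.65, -1.686, 0.005]
wrist_force: [-0.2, 0.5, -2.6]
width: 0.053
```

Run:
```python
from fit import *
d=snap('wrist','w18.png')
inc(.6243,-.0573,.17,-80.4)
```

```text
from [0.5063 0.3053 0.1012] yaw 64.93 tilt [-0.0042 -0.0035 -1.    ] inc [-2.3223  2.1691 -0.5715] turn 0.8074 q6 75.2 t 29.7 w 0.0525
```

View pics/w18.png

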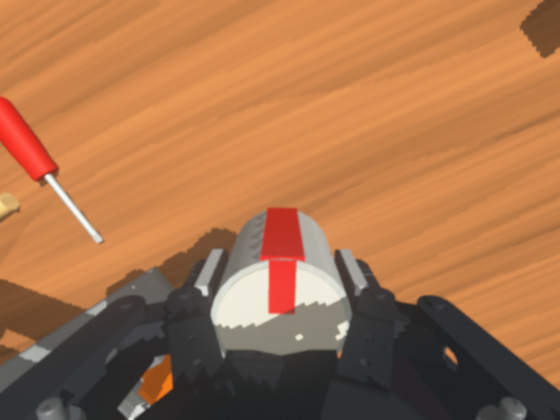

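Run:
```python
from fit import *
d=snap('wrist')
zt=cloud(d)[305,255,2];print(zt)
zt=0.1012+0.0155+0.062
P=onz(d,[[282,262],[281.5,312],[281,320]],zt)
for a,b in ((1,0),):
    v=P[a]-P[b];print(np.degrees(np.arctan2(-v[1],-v[0])))
e=onz(d,[[212.5,305],[351,305]],zt).mean(0)
v=P[0]-e;print(e,np.degrees(np.arctan2(v[1],v[0])))
```

```text
0.17903786770346924
154.42753998801672
[0.50129182 0.3090015  0.1787    ] 154.54591938457764
```

Call:
servo_tool(
  increments=[0.45, -0.2, 0.2, -0.4, 0, 0.45, -0.5, 0.45, -0.65, 0, 0.45, -0.8, 0.75, -0.65, 0, 0.45, -0.8, 0.75, -0.65, 0],
)

```text
t: 30.25
eef_pos: [0.5494, 0.1778, 0.1802]
ee_rot: [2.655, 1.68, -0.005]
wrist_force: [0.7, 1.0, -2.8]
width: 0.0526
```

Call:
servo_tool(
  increments=[0.45, -0.4, 0.4, 0, 0, 0.45, -0.8, 0.75, 0, 0, 0.45, -0.8, 0.75, 0, 0],
)

```text
t: 30.62
eef_pos: [0.5897, 0.0533, 0.1795]
ee_rot: [-2.653, -1.68, 0.006]
wrist_force: [0.6, 0.4, -3.2]
width: 0.0524
```

Call:
servo_tool(
  increments=[0.45, -0.4, 0.3, 0, 0.05, 0.45, -0.72, 0.67, 0, 0.1, 0.45, -0.72, 0.67, 0, 0.15, 0.45, -0.72, 0.67, 0, 0.2, 0.45, -0.72, 0.67, 0, 0.25, 0.45, -0.72, 0.67, 0, 0.3, 0.45, -0.72, 0.67, 0, 0.35, 0.45, -0.72, 0.67, 0, 0.4, 0.45, -0.72, 0.67, 0, 0.45, 0.45, -0.72, 0.67, 0, 0.5, 0.45, -0.72, 0.67, 0, 0.55, 0.45, -0.72, 0.67, 0, 0.6, 0.45, -0.72, 0.67, 0, 0.65, 0.45, -0.72, 0.67, 0, 0.7, 0.45, -0.72, 0.67, 0, 0.75, 0.45, -0.72, 0.67, 0, 0.81, 0.45, -0.72, 0.67, 0, 0.81, 0.45, -0.72, 0.67, 0, 0.81],
)

```text
t: 32.88
eef_pos: [0.6258, -0.055, 0.1808]
ee_rot: [2.394, -2.033, -0.003]
wrist_force: [-0.7, -0.1, -2.1]
width: 0.0529
```

Run:
```python
from fit import *
d=snap('wrist','w19.png')
inc(.6243,-.0573,.061,-80.9)
C=cloud(d);z=C[...,2];x=C[...,0];y=C[...,1]
m=(z>0.0785)&(z<0.085)&(x>0.54)&(x<0.695)&(y>-0.14)&(y<0.13); print('rim',rect(C[m]),m.sum())
```

```text
from [ 0.626  -0.0553  0.1811] yaw -80.71 tilt [-8.0e-04  1.5e-03 -1.0e+00] inc [0.0147 0.0151 1.0008] turn 0.001 q6 75.7 t 32.92 w 0.0526
rim (array([618. , -12.6]), array([108.8, 244.8]), 8.12) 2736
```

View pics/w19.png

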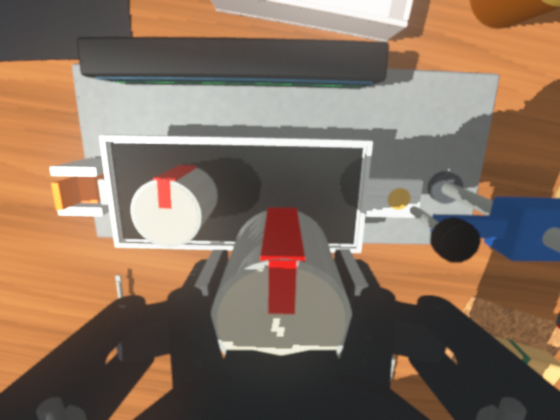

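Call:
servo_tool(
  increments=[0.45, 0.01, 0.012, 0.3, 0, 0.45, 0.01, 0.012, 0.6, 0, 0.45, 0.01, 0.012, 0.85, 0, 0.45, 0.01, 0.012, 0.95, 0, 0.45, 0.01, 0.012, 0.98, 0, 0.45, 0.01, 0.012, 1, 0, 0.45, 0.01, 0.012, 1, 0, 0.45, 0.01, 0.012, 1, 0],
)

```text
t: 33.92
eef_pos: [0.6261, -0.0577, 0.0632]
ee_rot: [-2.39, 2.037, -0.003]
wrist_force: [-0.3, 0.7, -2.8]
width: 0.053
```

Call:
servo_tool(
  increments=[0.45, 0, 0, 0.015, 0, 0.45, 0, 0, 0.03, 0, 0.45, 0, 0, 0.03, 0, 0.45, 0, 0, 0.03, 0],
)

```text
t: 34.42
eef_pos: [0.6255, -0.0576, 0.0587]
ee_rot: [-2.391, 2.037, -0.001]
wrist_force: [0.7, -0.3, -1.5]
width: 0.053
```

Call:
servo_tool(
  increments=[0.45, 0, 0, 0.01, 0, 0.45, 0, 0, 0.02, 0, 0.45, 0, 0, 0.02, 0],
)

```text
t: 34.8
eef_pos: [0.6255, -0.0576, 0.0561]
ee_rot: [-2.391, 2.037, -0.001]
wrist_force: [0.9, 0.0, -0.0]
width: 0.0529
```

Call:
servo_tool(
  increments=[0.45, 0, 0, 0.01, 0, 0.7, 0, 0, 0.01, 0, 0.8, 0, 0, 0.01, 0, 0.9, 0, 0, 0.01, 0, 0.9, 0, 0, 0.01, 0, 0.9, 0, 0, 0.01, 0, 0.9, 0, 0, -0.3, 0, 0.9, 0, 0, -0.8, 0, 0.9, 0, 0, -1, 0, 0.9, 0, 0, -1, 0],
)

```text
t: 36.05
eef_pos: [0.6275, -0.058, 0.1795]
ee_rot: [-2.389, 2.036, -0.009]
wrist_force: [-0.0, -0.2, 0.8]
width: 0.077
```

Run:
```python
from fit import *
d=snap('wrist','w20.png');C=cloud(d)
wfl(d,zt=0.136,cx=.618,cy=-.012,R=.15)
inc(.6243,-.0573,.17,-80)
z=C[...,2];x=C[...,0];y=C[...,1]
hsv=cv2.cvtColor(d['img'],cv2.COLOR_RGB2HSV);H,S,V=cv2.split(hsv)
m=(V<70)&(z>0.17)&(z<0.2)&(y<-0.12)&(x>.6)&(x<.7);print('knob',np.median(C[m],0).round(4),m.sum(),rect(C[m]))
m=(H>20)&(H<32)&(S>130)&(z>0.06)&(z<0.09)&(y<-0.14)&(y>-.2)&(x>.6)&(x<.7);print('pad',C[m].mean(0).round(4),m.sum())
m=((H<8)|(H>172))&(S>150)&(z>0.16)&(y<-.2);print('pin',np.median(C[m],0).round(4),m.sum(),C[m].min(0) if m.any() else 0,C[m].max(0) if m.any() else 0)
snap('scene','sc20.png')
```

```text
flask? px [162. 214.] enc [614.4  31. ] 28.0 ell [614.9  31.2] red 292 ang 9.64621771076798 5.53473144505814 z 0.1338
flask? px [279. 219.] enc [624.1 -56.3] 27.6 ell [624.7 -56.5] red 351 ang 7.146127482026782 8.485485307805522 z 0.1339
from [ 0.6258 -0.0577  0.1767] yaw -80.87 tilt [ 7.0e-04 -1.8e-03 -1.0e+00] inc [-0.005   0.0116  0.0561] turn -0.0048 q6 74.8 t 36.1 w 0.0768
knob [ 0.6417 -0.1626  0.1805] 1596 (array([ 640.4, -165.2]), array([26.8, 26.2]), 77.23)
pad [ 0.6396 -0.166   0.0721] 286
pin [ 0.5829 -0.2739  0.1716] 13 [ 0.58180388 -0.27613993  0.16760926] [ 0.58418311 -0.27310257  0.17325102]
```

View pics/w20.png

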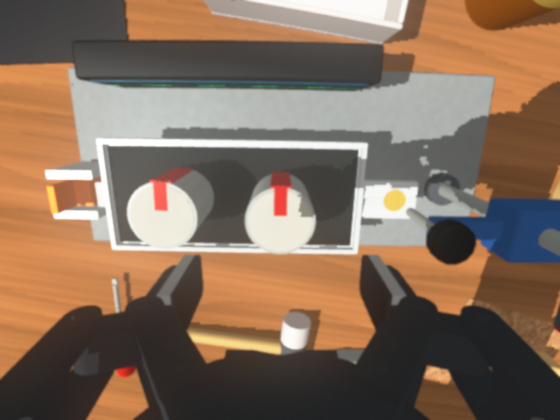

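View pics/sc20.png

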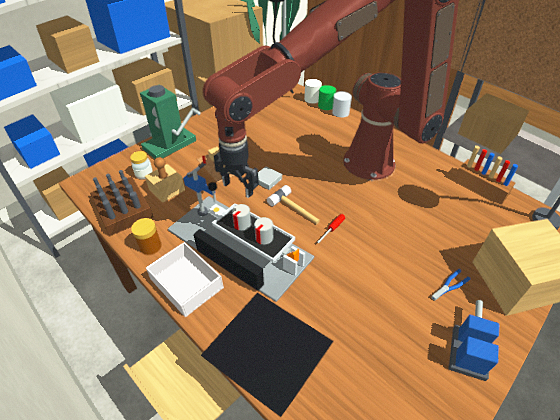

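Call:
servo_tool(
  increments=[0, 0, 0, 0, 0, 0, 0, 0, 0, 0, 0, 0, 0, 0, 0, 0, 0, 0, 0.2, 0, 0, 0, 0, 0.4, 0, 0, 0, 0, 0.45, 0, 0, 0, 0, 0.45, 0, 0, 0, 0, 0.45, 0],
)

```text
t: 37.15
eef_pos: [0.6263, -0.0578, 0.1233]
ee_rot: [-2.39, 2.037, -0.003]
wrist_force: [-0.2, 0.1, 0.4]
width: -0.0001
```

Run:
```python
from fit import *
d=snap('wrist','w21.png');C=cloud(d)
inc(.6245,-.0565,.105,-80.9)
for y in range(230,300,6): print(y,C[y,272].round(3),C[y,290].round(3))
snap('side','sd21.png')
```

```text
from [ 0.6263 -0.0578  0.1235] yaw -80.87 tilt [ 9.0e-04 -2.3e-03 -1.0e+00] inc [-0.0133  0.0137  0.154 ] turn 0.0002 q6 75.7 t 37.2 w -0.0001
230 [ 0.635 -0.05   0.135] [ 0.636 -0.061  0.134]
236 [ 0.631 -0.051  0.135] [ 0.632 -0.061  0.133]
242 [ 0.627 -0.051  0.135] [ 0.629 -0.062  0.134]
248 [ 0.636 -0.051  0.163] [ 0.637 -0.059  0.162]
254 [ 0.636 -0.051  0.169] [ 0.638 -0.059  0.169]
260 [ 0.637 -0.051  0.176] [ 0.637 -0.059  0.175]
266 [ 0.636 -0.051  0.18 ] [ 0.637 -0.059  0.18 ]
272 [ 0.636 -0.051  0.185] [ 0.638 -0.059  0.186]
278 [ 0.636 -0.052  0.19 ] [ 0.637 -0.059  0.189]
284 [ 0.637 -0.052  0.197] [ 0.638 -0.058  0.196]
290 [ 0.637 -0.052  0.2  ] [ 0.638 -0.058  0.201]
296 [ 0.637 -0.052  0.205] [ 0.639 -0.058  0.205]
```

View pics/w21.png

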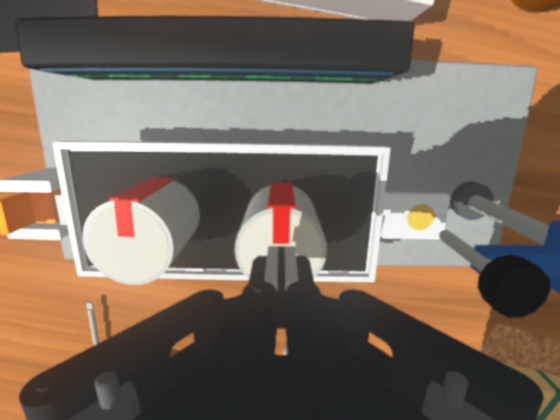

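Call:
servo_tool(
  increments=[0, -0.01, 0.01, 0.08, 0, 0, -0.01, 0.01, 0.14, 0, 0, -0.01, 0.01, 0.18, 0, 0, -0.01, 0.01, 0.22, 0, 0, -0.01, 0.01, 0.26, 0, 0, -0.01, 0.01, 0.3, 0, 0, -0.01, 0.01, 0.34, 0, 0, -0.01, 0.01, 0.38, 0, 0, -0.01, 0.01, 0.4, 0, 0, -0.01, 0.01, 0.4, 0],
)

```text
t: 38.5
eef_pos: [0.6241, -0.0566, 0.0765]
ee_rot: [2.391, -2.037, -0.0]
wrist_force: [-5.7, 1.0, 12.2]
width: 0.0
```

Call:
servo_tool(
  increments=[0, 0, 0, 0.02, 0, 0, 0, 0, 0.04, 0, 0, 0, 0, 0.04, 0],
)

```text
t: 38.88
eef_pos: [0.624, -0.0566, 0.0715]
ee_rot: [2.391, -2.037, -0.0]
wrist_force: [-5.8, 1.2, 11.7]
width: 0.0
```

Run:
```python
from fit import *
d=snap('wrist','w22.png');C=cloud(d);z=C[...,2];x=C[...,0];y=C[...,1]
inc(.6245,-.0565,.105,-80.9)
m=(x>.54)&(x<.7)&(y>-.14)&(y<.13)&(z>.035)&(z<.085)
h,e=np.histogram(z[m],bins=np.arange(.035,.085,.002));print(list(zip(e.round(3),h)))
```

```text
from [ 0.6241 -0.0566  0.0716] yaw -80.86 tilt [-0.e+00  3.e-04 -1.e+00] inc [ 1.000e-04 -3.500e-03 -2.783e-01] turn 0.0002 q6 75.7 t 38.92 w 0.0
[(np.float64(0.035), np.int64(160)), (np.float64(0.037), np.int64(194)), (np.float64(0.039), np.int64(6672)), (np.float64(0.041), np.int64(19014)), (np.float64(0.043), np.int64(1110)), (np.float64(0.045), np.int64(2776)), (np.float64(0.047), np.int64(3075)), (np.float64(0.049), np.int64(362)), (np.float64(0.051), np.int64(408)), (np.float64(0.053), np.int64(382)), (np.float64(0.055), np.int64(433)), (np.float64(0.057), np.int64(484)), (np.float64(0.059), np.int64(559)), (np.float64(0.061), np.int64(414)), (np.float64(0.063), np.int64(305)), (np.float64(0.065), np.int64(241)), (np.float64(0.067), np.int64(210)), (np.float64(0.069), np.int64(223)), (np.float64(0.071), np.int64(281)), (np.float64(0.073), np.int64(220)), (np.float64(0.075), np.int64(183)), (np.float64(0.077), np.int64(198)), (np.float64(0.079), np.int64(208)), (np.float64(0.081), np.int64(212))]
```

View pics/w22.png

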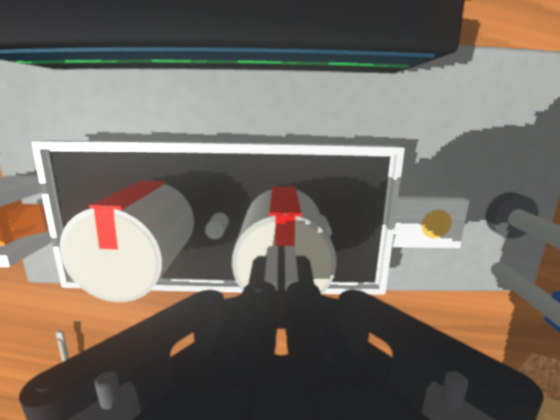

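Call:
servo_tool(
  increments=[0, 0, 0, -0.1, 0, 0, 0, 0, -0.3, 0, 0, 0, 0, -0.6, 0, 0, 0, 0, -1, 0, 0, 0, 0, -1, 0, 0, 0, 0, -1, 0],
)

```text
t: 39.67
eef_pos: [0.6238, -0.0566, 0.1889]
ee_rot: [-2.391, 2.038, -0.0]
wrist_force: [-0.7, 0.2, -1.2]
width: -0.0002
```

Run:
```python
from fit import *
d=snap('wrist','w23.png');C=cloud(d);z=C[...,2];x=C[...,0];y=C[...,1]
inc(.6245,-.0565,.105,-80.9)
m=(x>.54)&(x<.7)&(y>-.14)&(y<.13)&(z>.035)&(z<.085)
h,e=np.histogram(z[m],bins=np.arange(.035,.085,.003));print(list(zip(e.round(3).tolist(),h.tolist())))
wfl(d,zt=0.107,cx=.618,cy=-.012,R=.15)
hsv=cv2.cvtColor(d['img'],cv2.COLOR_RGB2HSV);H,S,V=cv2.split(hsv)
m=(V<70)&(z>0.17)&(z<0.2)&(y<-0.12)&(x>.6)&(x<.7);print('knob',np.median(C[m],0).round(4),m.sum(),rect(C[m]))
m=(H>20)&(H<32)&(S>130)&(z>0.03)&(z<0.09)&(y<-0.14)&(y>-.2)&(x>.6)&(x<.7);print('pad',np.median(C[m],0).round(4),m.sum())
```

```text
from [ 0.623  -0.0564  0.1876] yaw -80.88 tilt [-8.0e-04  2.1e-03 -1.0e+00] inc [ 0.0031 -0.0137  0.6885] turn 0.0001 q6 75.7 t 39.73 w -0.0002
[(0.035, 55), (0.038, 87), (0.041, 5302), (0.044, 8100), (0.047, 1771), (0.05, 1322), (0.053, 176), (0.056, 244), (0.059, 277), (0.062, 138), (0.065, 113), (0.068, 107), (0.071, 219), (0.074, 78), (0.077, 55), (0.08, 73)]
flask? px [180. 197.] enc [613.5  31.8] 27.9 ell [614.2  31.7] red 227 ang 10.097620676488726 5.734019763553233 z 0.1063
flask? px [282. 201.] enc [623.9 -56.8] 27.9 ell [624.1 -56.6] red 257 ang 6.625823947639077 7.924157893803529 z 0.1065
knob [ 0.6415 -0.1628  0.1805] 1500 (array([ 628.3, -213.8]), array([126.6,  26.2]), 75.73)
pad [ 0.6396 -0.1662  0.0446] 220
```

View pics/w23.png

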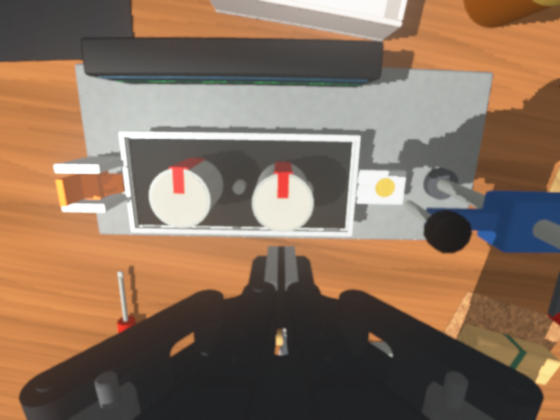

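Call:
servo_tool(
  increments=[0, 0.4, 0, -0.1, -0.05, 0, 0.9, 0, -0.1, -0.1, 0, 0.924, 0.007, -0.1, -0.15, 0, 0.924, 0.007, -0.1, -0.2, 0, 0.924, 0.007, -0.1, -0.25, 0, 0.924, 0.007, -0.1, -0.3, 0, 0.924, 0.007, -0.1, -0.35, 0, 0.924, 0.007, -0.1, -0.4, 0, 0.924, 0.007, -0.1, -0.45, 0, 0.924, 0.007, -0.1, -0.494, 0, 0.924, 0.007, -0.1, -0.494, 0, 0.924, 0.007, -0.1, -0.494],
)

```text
t: 41.22
eef_pos: [0.6399, -0.1659, 0.1997]
ee_rot: [-3.133, -0.217, 0.003]
wrist_force: [0.1, -0.3, -0.9]
width: 0.0001
```

Run:
```python
from fit import *
d=snap('wrist','w24.png');C=cloud(d);z=C[...,2];x=C[...,0];y=C[...,1]
inc(.6398,-.166,.16,8.05)
hsv=cv2.cvtColor(d['img'],cv2.COLOR_RGB2HSV);H,S,V=cv2.split(hsv)
m=(V<90)&(z>0.165)&(z<0.2)&(abs(y+.166)<0.025)&(abs(x-.64)<.025);print('knob',np.median(C[m],0).round(4),m.sum(),rect(C[m]),np.percentile(z[m],[5,50,95]).round(4))
```

```text
from [ 0.6402 -0.166   0.2001] yaw 7.96 tilt [-1.4e-03 -8.0e-04 -1.0e+00] inc [-0.0025 -0.0004  0.3344] turn -0.0005 q6 -22.6 t 41.27 w -0.0003
knob [ 0.6393 -0.1637  0.1805] 1264 (array([ 639.7, -165.2]), array([25.7, 26.7]), 7.79) [0.1755 0.1805 0.1816]
```

View pics/w24.png

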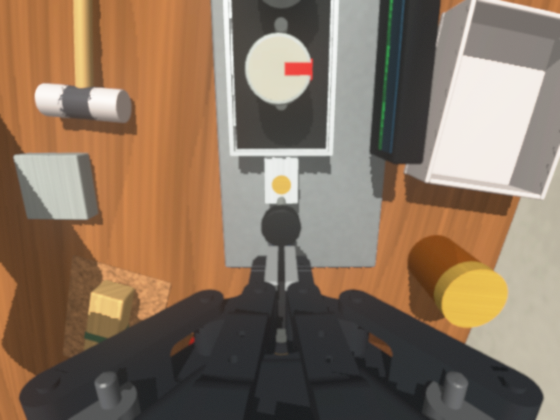

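Call:
servo_tool(
  increments=[0, 0, 0, 0.15, 0, 0, 0, 0, 0.3, 0, 0, 0, 0, 0.36, 0, 0, 0, 0, 0.42, 0, 0, 0, 0, 0.46, 0, 0, 0, 0, 0.5, 0, 0, 0, 0, 0.54, 0, 0, 0, 0, 0.58, 0, 0, 0, 0, 0.58, 0, 0, 0, 0, 0.58, 0],
)

```text
t: 42.52
eef_pos: [0.6407, -0.1662, 0.1312]
ee_rot: [3.134, 0.22, 0.0]
wrist_force: [1.1, -1.0, -0.8]
width: 0.0003
```

Run:
```python
from fit import *
d=snap('wrist','w25.png')
inc(.6398,-.166,.094,8.05)
s=snap('scene');a=s['img'][:,:,::-1];cv2.imwrite('pics/z25.png',cv2.resize(a[130:260,160:310],None,fx=5,fy=4.5,interpolation=3))
```

```text
from [ 0.6407 -0.1663  0.1313] yaw 8.05 tilt [ 1.e-04  1.e-04 -1.e+00] inc [-0.0074 -0.0033  0.3112] turn -0.0 q6 -22.6 t 42.58 w 0.0004
```

View pics/z25.png

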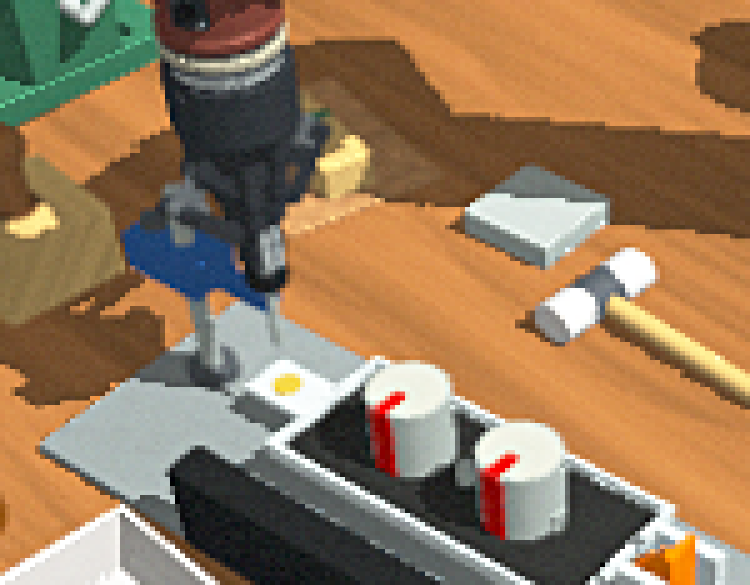

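Call:
servo_tool(
  increments=[0, 0, 0, 0.05, 0, 0, 0, 0, 0.1, 0, 0, 0, 0, 0.15, 0, 0, 0, 0, 0.2, 0, 0, 0, 0, 0.25, 0, 0, 0, 0, 0.25, 0, 0, 0, 0, 0.25, 0],
)

```text
t: 43.5
eef_pos: [0.6396, -0.1658, 0.1005]
ee_rot: [-3.133, -0.22, 0.004]
wrist_force: [0.4, 0.7, 0.2]
width: -0.0002
```

Run:
```python
from fit import *
inc(.6398,-.166,.094,8.05)
s=snap('scene');a=s['img'][:,:,::-1];cv2.imwrite('pics/z26.png',cv2.resize(a[170:250,190:260],None,fx=8,fy=7,interpolation=3))
s=snap('side');a=s['img'][:,:,::-1];cv2.imwrite('pics/z26s.png',cv2.resize(a[120:220,250:350],None,fx=6,fy=6,interpolation=3))
snap('wrist','w26.png')
```

```text
from [ 0.6396 -0.1658  0.1005] yaw 8.05 tilt [-0.0024 -0.0013 -1.    ] inc [0.0018 0.002  0.0544] turn -0.0 q6 -22.6 t 43.5 w -0.0002
```

View pics/z26.png

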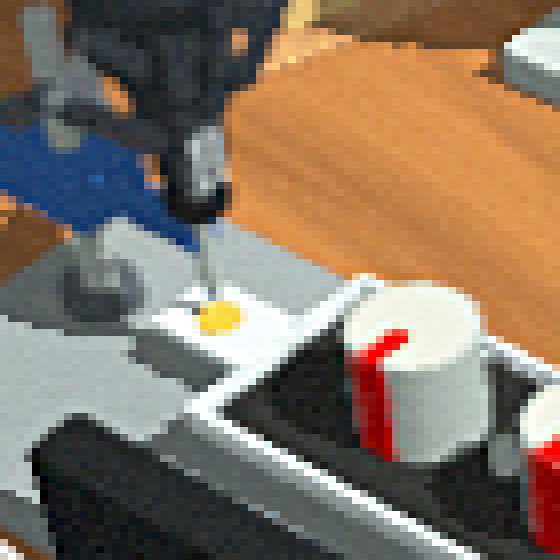

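View pics/z26s.png

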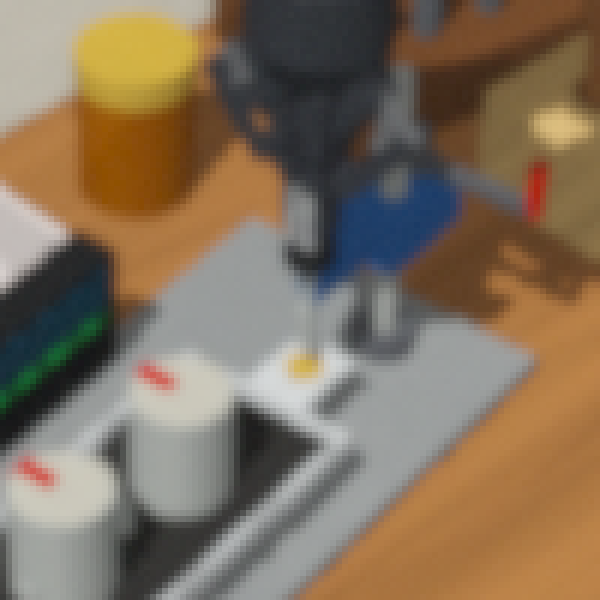

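View pics/w26.png

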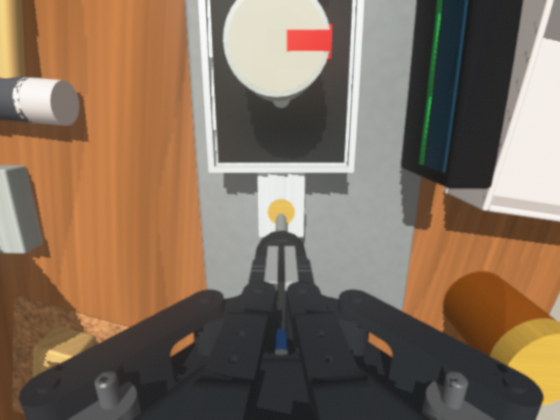

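Call:
servo_tool(
  increments=[0, 0, 0, 0.02, 0, 0, 0, 0, 0.04, 0, 0, 0, 0, 0.04, 0, 0, 0, 0, 0.04, 0],
)

```text
t: 44.15
eef_pos: [0.6406, -0.1662, 0.0967]
ee_rot: [-3.134, -0.22, 0.0]
wrist_force: [-0.4, 0.6, 0.3]
width: -0.0001
```

Call:
servo_tool(
  increments=[0, 0, 0, 0.01, 0, 0, 0, 0, 0.02, 0, 0, 0, 0, 0.02, 0, 0, 0, 0, 0.02, 0],
)

```text
t: 44.65
eef_pos: [0.6406, -0.1661, 0.0943]
ee_rot: [-3.134, -0.22, 0.0]
wrist_force: [0.0, 0.0, 2.0]
width: -0.0004
```

Call:
servo_tool(
  increments=[0, 0, 0, 0.01, 0, 0, 0, 0, 0.01, 0, 0, 0, 0, 0.01, 0],
)

```text
t: 45.02
eef_pos: [0.6406, -0.1662, 0.0931]
ee_rot: [-3.134, -0.22, -0.0]
wrist_force: [-0.6, 0.9, 1.0]
width: -0.0002
```

Call:
servo_tool(
  increments=[0, 0, 0, 0.01, 0, 0, 0, 0, 0.01, 0, 0, 0, 0, 0.01, 0],
)

```text
t: 45.4
eef_pos: [0.6406, -0.1662, 0.0919]
ee_rot: [-3.134, -0.22, -0.0]
wrist_force: [0.4, -0.4, 1.3]
width: -0.0002
```

Run:
```python
from fit import *
inc(.6398,-.166,.094,8.05)
s=snap('scene');a=s['img'][:,:,::-1];cv2.imwrite('pics/z27.png',cv2.resize(a[170:250,190:260],None,fx=8,fy=7,interpolation=3))
d=snap('wrist','w27.png');cv2.imwrite('pics/z27w.png',cv2.resize(d['img'][150:270,220:340,::-1],None,fx=5,fy=5,interpolation=3))
for _ in range(4): snap('side');print(r.sense()['wrist_force'].round(2))
```

```text
from [ 0.6406 -0.1662  0.0919] yaw 8.04 tilt [ 1.e-04 -0.e+00 -1.e+00] inc [-0.0067 -0.0024 -0.0174] turn -0.0 q6 -22.6 t 45.4 w -0.0002
[0.01 0.1  0.85]
[-0.44  0.37  1.55]
[-0.15  0.01  0.48]
[-0.04  0.48  0.85]
```

View pics/z27.png

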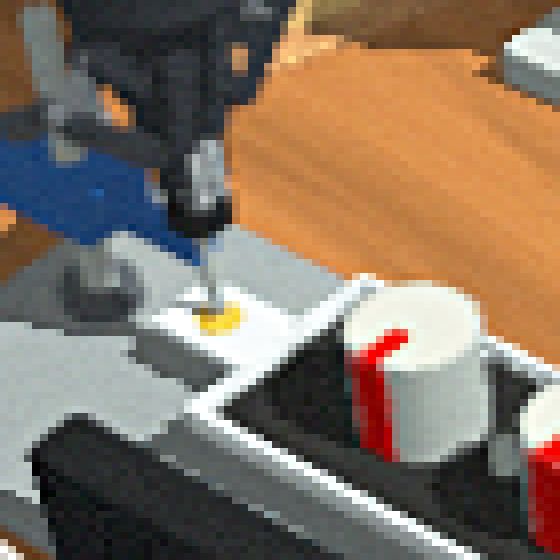

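View pics/z27w.png

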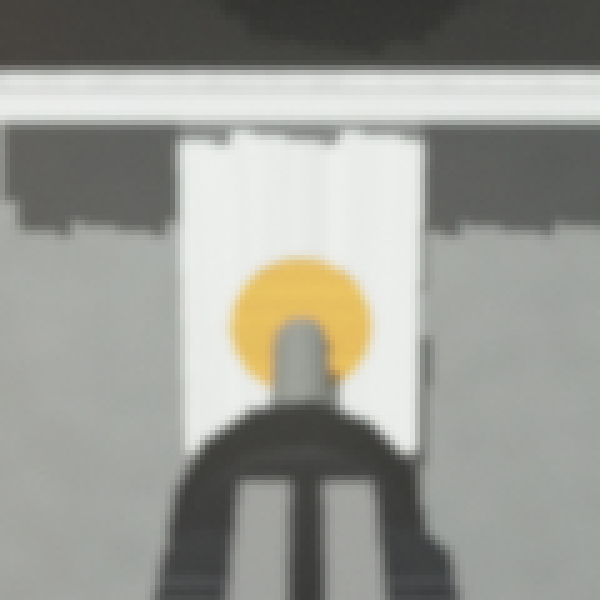

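```bash
cat > tip.py <<'E'
from fit import *
d=snap('wrist','wt.png')
hsv=cv2.cvtColor(d['img'],cv2.COLOR_RGB2HSV);H,S,V=cv2.split(hsv)
C=cloud(d)
m=((H>17)&(H<30)&(S>110)).astype(np.uint8);m[:120]=0;m[300:]=0;m[:,:240]=0;m[:,320:]=0
ys,xs=np.where(m);print('pad px bbox',xs.min(),xs.max(),ys.min(),ys.max())
zp=np.nanmedian(C[...,2][m>0]);print('padz',zp)
# pad top row from bbox: diameter from width
P=onz(d,[[xs.min()-.5,(ys.min()+ys.max())/2],[xs.max()+.5,(ys.min()+ys.max())/2]],zp);D=np.linalg.norm(P[0]-P[1]);print('pad dia',D)
# centre: front (top) point minus radius along tray y
cx=(xs.min()+xs.max())/2
top=onz(d,[[cx,ys.min()-.5]],zp)[0]
a=np.radians(8.05);w=np.array([-np.sin(a),np.cos(a),0])
c=top-w*D/2;print('pad c',c)
# rod front edge: column at cx, first non-yellow going down
col=int(round(cx)); 
for k in (-2,-1,0,1,2):
    cc=m[:,col+k]; y0=ys.min(); y=y0
    while cc[y]: y+=1
    print('edge row',y,end=' ')
print()
for h in (0,.001,.002,.003,.004,.006,.008,.01): print(h,proj(d,c+w*.004+[0,0,h])[0].round(2))
E
python3 tip.py
```

```text
pad px bbox 267 293 203 225
padz 0.04460470901970784
pad dia 0.02060331222041149
pad c [ 0.63983244 -0.16655602  0.04460471]
edge row 214 edge row 213 edge row 213 edge row 213 edge row 214 
0 [280.01 210.46]
0.001 [280.01 210.86]
0.002 [280.01 211.26]
0.003 [280.   211.67]
0.004 [280.   212.08]
0.006 [280.   212.91]
0.008 [279.99 213.75]
0.01 [279.98 214.61]
```

Call:
servo_tool(
  increments=[0, 0, 0, 0.01, 0, 0, 0, 0, 0.02, 0, 0, 0, 0, 0.02, 0, 0, 0, 0, 0.02, 0],
)

```text
t: 46.25
eef_pos: [0.6406, -0.1662, 0.0895]
ee_rot: [-3.134, -0.22, -0.0]
wrist_force: [-1.1, -0.2, 1.1]
width: -0.0001
```

Call:
servo_tool(
  increments=[0, 0, 0, 0.01, 0, 0, 0, 0, 0.01, 0, 0, 0, 0, 0.01, 0, 0, 0, 0, 0.01, 0],
)

```text
t: 46.75
eef_pos: [0.6406, -0.1662, 0.0883]
ee_rot: [-3.134, -0.22, -0.0]
wrist_force: [-0.0, 0.4, 1.1]
width: -0.0002
```

```bash
python3 tip.py
python3 - <<'E'
from fit import *
inc(.6398,-.166,.094,8.05)
for _ in range(6): snap('side');print(r.sense()['wrist_force'].round(2))
E
```

```text
pad px bbox 267 293 204 226
padz 0.044648507901164994
pad dia 0.020287081212183346
pad c [ 0.63976047 -0.16610735  0.04464851]
edge row 213 edge row 213 edge row 213 edge row 213 edge row 214 
0 [280.01 211.38]
0.001 [280.01 211.79]
0.002 [280.01 212.2 ]
0.003 [280.   212.62]
0.004 [280.   213.04]
0.006 [279.99 213.89]
0.008 [279.99 214.75]
0.01 [279.98 215.63]
from [ 0.6406 -0.1662  0.0883] yaw 8.05 tilt [-0. -0. -1.] inc [-0.0066 -0.0025 -0.0475] turn -0.0 q6 -22.6 t 46.8 w 0.0
[-0.54 -0.13  1.84]
[-0.38  0.74  1.74]
[0.2  0.83 0.95]
[0.38 0.51 1.2 ]
[-0.12  0.39  0.95]
[-0.38 -0.45  1.57]
```

Call:
servo_tool(
  increments=[0, 0, 0, 0.006, 0, 0, 0, 0, 0.006, 0, 0, 0, 0, 0.006, 0],
)

```text
t: 47.48
eef_pos: [0.6406, -0.1662, 0.0878]
ee_rot: [-3.134, -0.22, 0.0]
wrist_force: [-0.5, -0.0, 1.8]
width: 0.0002
```

Call:
servo_tool(
  increments=[0, 0, 0, 0.006, 0, 0, 0, 0, 0.006, 0, 0, 0, 0, 0.006, 0],
)

```text
t: 47.85
eef_pos: [0.6406, -0.1662, 0.087]
ee_rot: [-3.134, -0.22, -0.0]
wrist_force: [-1.2, 1.1, 2.7]
width: -0.0003
```

Call:
servo_tool(
  increments=[0, 0, 0, 0.006, 0, 0, 0, 0, 0.006, 0, 0, 0, 0, 0.006, 0],
)

```text
t: 48.22
eef_pos: [0.6407, -0.1662, 0.0867]
ee_rot: [3.134, 0.221, 0.0]
wrist_force: [-3.4, 1.6, 4.8]
width: 0.0
```

```bash
python3 tip.py
python3 - <<'E'
from fit import *
inc(.6398,-.166,.094,8.05)
F=[]
for _ in range(6): snap('side');F.append(r.sense()['wrist_force'])
print(np.mean(F,0))
s=snap('scene');a=s['img'][:,:,::-1];cv2.imwrite('pics/z28.png',cv2.resize(a[170:250,190:260],None,fx=8,fy=7,interpolation=3))
E
```

```text
pad px bbox 267 293 204 227
padz 0.044476992196198925
pad dia 0.02016193627452838
pad c [ 0.63973621 -0.16563755  0.04447699]
edge row 204 edge row 213 edge row 213 edge row 213 edge row 204 
0 [280.01 211.35]
0.001 [280.01 211.76]
0.002 [280.01 212.18]
0.003 [280.  212.6]
0.004 [280.   213.02]
0.006 [279.99 213.87]
0.008 [279.99 214.75]
0.01 [279.98 215.63]
from [ 0.6407 -0.1662  0.0867] yaw 8.05 tilt [ 0.  0. -1.] inc [-0.0068 -0.0026 -0.061 ] turn -0.0 q6 -22.6 t 48.27 w 0.0002
[-2.18817321  0.90119262  5.18695708]
```

View pics/z28.png

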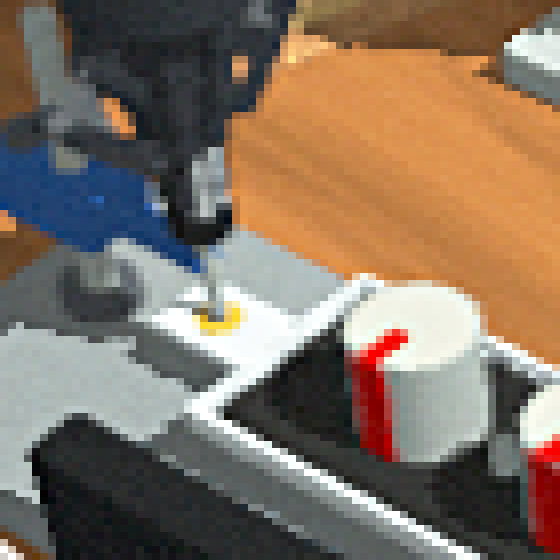

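Call:
servo_tool(
  increments=[0, 0, 0, 0.005, 0, 0, 0, 0, 0.005, 0, 0, 0, 0, 0.005, 0],
)

```text
t: 49.0
eef_pos: [0.6407, -0.1662, 0.0865]
ee_rot: [3.134, 0.22, -0.0]
wrist_force: [-3.4, 0.3, 6.8]
width: 0.0005
```

Call:
servo_tool(
  increments=[0, 0, 0, 0.006, 0, 0, 0, 0, 0.006, 0, 0, 0, 0, 0.006, 0],
)

```text
t: 49.38
eef_pos: [0.6407, -0.1662, 0.0863]
ee_rot: [3.134, 0.221, -0.0]
wrist_force: [-4.6, 1.5, 8.6]
width: -0.0001
```

Call:
servo_tool(
  increments=[0, 0, 0, -0.05, 0, 0, 0, 0, -0.2, 0, 0, 0, 0, -0.6, 0, 0, 0, 0, -1, 0, 0, 0, 0, -1, 0],
)

```text
t: 50.0
eef_pos: [0.6449, -0.1679, 0.2129]
ee_rot: [3.128, 0.22, 0.019]
wrist_force: [-0.0, 0.1, -0.0]
width: 0.0001
```

Call:
servo_tool(
  increments=[0, -0.2, 0.2, 0, 0, 0, -0.4, 0.4, -0.2, 0, 0, -0.4, 0.4, -0.2, 0, 0, -0.4, 0.4, -0.2, 0],
)

```text
t: 50.5
eef_pos: [0.5998, -0.22, 0.2283]
ee_rot: [-3.133, -0.22, 0.0]
wrist_force: [-0.0, 0.1, -0.2]
width: -0.0001
```

Run:
```python
from fit import *
d=snap('wrist','w29.png');C=cloud(d);z=C[...,2];x=C[...,0];y=C[...,1]
inc(.5863,-.24,.2,8.05)
wfl(d,zt=0.107,cx=.618,cy=-.012,R=.15)
for n in('scene','side'):
    s=snap(n,n+'29.png');C=cloud(s);z=C[...,2]
    hsv=cv2.cvtColor(s['img'],cv2.COLOR_RGB2HSV);H,S,V=cv2.split(hsv)
    m=((H<8)|(H>172))&(S>150)&(z>0.05)&(np.hypot(C[...,0]-.586,C[...,1]+.277)<.04)
    ys,xs=np.where(m); print(n,len(xs),xs.mean(),ys.min(),ys.max(),np.median(C[m],0).round(4),C[m].max(0).round(4))
```

```text
from [ 0.5997 -0.2195  0.2278] yaw 8.07 tilt [-0.001  -0.0014 -1.    ] inc [-0.134   0.1535  0.2312] turn 0.0001 q6 -30.3 t 50.55 w -0.0002
flask? px [332.  22.] enc [622.7 -58.7] 27.6 ell [622.3 -58.6] red 268 ang 11.492846980399365 7.574288561472685 z 0.1063
scene 42 193.47619047619048 28 177 [ 0.5884 -0.2747  0.5814] [ 0.6162 -0.2461  0.6123]
side 19 338.7894736842105 150 159 [ 0.5808 -0.2766  0.1283] [ 0.5862 -0.273   0.1405]
```

View pics/w29.png

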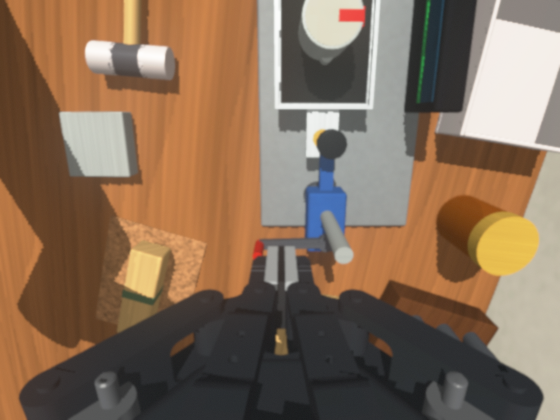

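View pics/scene29.png

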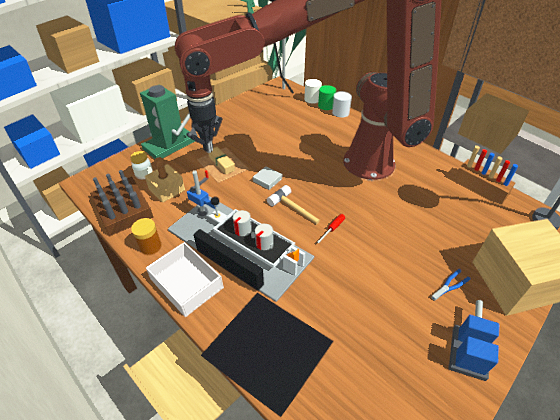

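Run:
```python
from fit import *
s0=r.sense();d=snap('wrist');C=cloud(d)
T=np.eye(4);T[:3,:3]=cv2.Rodrigues(np.array(s0['ee_rot'],float))[0];T[:3,3]=s0['eef_pos']
P=C.reshape(-1,3);Q=(P-T[:3,3])@T[:3,:3]
h=-Q[:,2]  # height above TCP
m=(np.abs(Q[:,0])<.12)&(np.abs(Q[:,1])<.08)&(h>0.025)
for a in np.arange(.025,.2,.01):
    k=m&(h>=a)&(h<a+.01)
    if k.sum(): print(round(a,3),k.sum(),'x',Q[k,0].min().round(3),Q[k,0].max().round(3),'y',Q[k,1].min().round(3),Q[k,1].max().round(3))
```

```text
0.035 365 x -0.014 0.013 y -0.013 -0.007
0.045 600 x -0.014 0.013 y -0.013 -0.007
0.055 656 x -0.014 0.013 y -0.013 -0.007
0.065 900 x -0.021 0.02 y -0.015 0.01
0.075 3055 x -0.036 0.035 y -0.015 0.012
0.085 6137 x -0.044 0.043 y -0.015 0.008
0.095 6686 x -0.052 0.051 y -0.019 0.008
0.105 10958 x -0.061 0.06 y -0.02 0.008
0.115 16154 x -0.063 0.062 y -0.021 0.001
0.125 6496 x -0.059 0.058 y -0.023 -0.008
```

Call:
servo_tool(
  increments=[0, -0.118, 0.171, 0, 0.05, 0, -0.118, 0.171, 0, 0.1, 0, -0.118, 0.171, 0, 0.15, 0, -0.118, 0.171, 0, 0.2, 0, -0.118, 0.171, 0, 0.25, 0, -0.118, 0.171, 0, 0.3, 0, -0.118, 0.171, 0, 0.35, 0, -0.118, 0.171, 0, 0.4, 0, -0.118, 0.171, 0, 0.45, 0, -0.118, 0.171, 0.2, 0.5, 0, -0.118, 0.171, 0.4, 0.5, 0, -0.118, 0.171, 0.4, 0.5, 0, -0.118, 0.171, 0.4, 0.5],
)

```text
t: 52.32
eef_pos: [0.5892, -0.2425, 0.1814]
ee_rot: [-2.372, 2.059, -0.001]
wrist_force: [0.3, 0.1, 0.3]
width: -0.0002
```

Run:
```python
from fit import *
d=snap('wrist','w30.png');C=cloud(d);z=C[...,2];x=C[...,0];y=C[...,1]
inc(.5885,-.2418,.097,-82)
hsv=cv2.cvtColor(d['img'],cv2.COLOR_RGB2HSV);H,S,V=cv2.split(hsv)
m=((H<8)|(H>172))&(S>150)&(z>0.1)&(z<.2)
if m.any(): print('pin',m.sum(),np.median(C[m],0).round(4),C[m].min(0).round(4),C[m].max(0).round(4))
```

```text
from [ 0.5896 -0.2429  0.1822] yaw -81.92 tilt [ 0.0011 -0.0015 -1.    ] inc [-0.0111  0.0087  0.7096] turn 0.0004 q6 59.7 t 52.38 w -0.0002
pin 247 [ 0.5875 -0.2769  0.1359] [ 0.5805 -0.2832  0.1043] [ 0.6496 -0.0475  0.139 ]
```

View pics/w30.png

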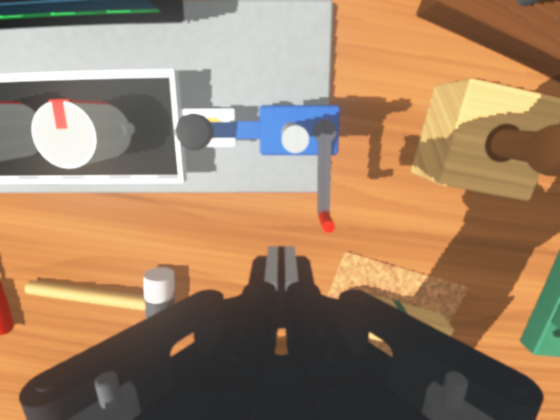

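Call:
servo_tool(
  increments=[0, -0.01, 0.008, 0.3, 0, 0, -0.01, 0.008, 0.6, 0, 0, -0.01, 0.008, 0.7, 0, 0, -0.01, 0.008, 0.72, 0, 0, -0.01, 0.008, 0.72, 0, 0, -0.01, 0.008, 0.72, 0],
)

```text
t: 53.12
eef_pos: [0.5889, -0.2424, 0.0965]
ee_rot: [-2.371, 2.06, -0.005]
wrist_force: [0.7, -0.3, 0.1]
width: -0.0001
```

Run:
```python
from fit import *
d=snap('wrist','w31.png')
s=r.sense();p=np.array(s['eef_pos']);print(s['t'],p,s['wrist_force'])
R=cv2.Rodrigues(np.array(s['ee_rot'],float))[0]
c=np.array([.6553,-.2672])
for th in list(range(165,260,6))+[253,256,259]:
    q=c+.07*np.array([np.cos(np.radians(th)),np.sin(np.radians(th))])
    dl=R.T@np.r_[q-p[:2],0]/.12
    print(th,dl[:2].round(3), 'turn',round(-max(0,min(72,(th-172)*.9))/180,3))
```

```text
53.175 [ 0.58865262 -0.24227368  0.09623289] [ 0.34882323  0.76423747 -0.28879252]
165 [0.055 0.016] turn 0.0
171 [0.112 0.037] turn 0.0
177 [0.172 0.052] turn -0.025
183 [0.232 0.06 ] turn -0.055
189 [0.293 0.062] turn -0.085
195 [0.354 0.058] turn -0.115
201 [0.414 0.048] turn -0.145
207 [0.473 0.031] turn -0.175
213 [0.53  0.008] turn -0.205
219 [ 0.583 -0.021] turn -0.235
225 [ 0.634 -0.055] turn -0.265
231 [ 0.681 -0.094] turn -0.295
237 [ 0.723 -0.138] turn -0.325
243 [ 0.761 -0.186] turn -0.355
249 [ 0.793 -0.238] turn -0.385
255 [ 0.82  -0.292] turn -0.4
253 [ 0.812 -0.274] turn -0.4
256 [ 0.824 -0.302] turn -0.4
259 [ 0.835 -0.33 ] turn -0.4
```

View pics/w31.png

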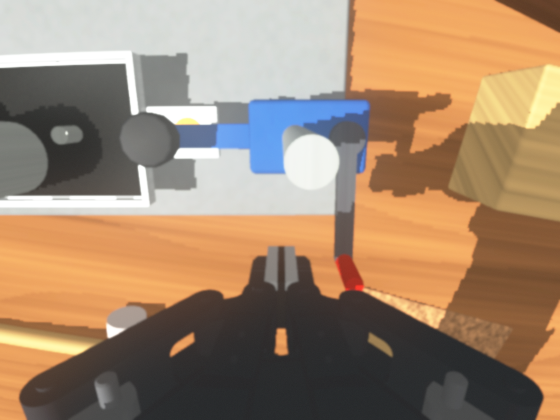

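Call:
servo_tool(
  increments=[0, 0.055, 0.016, 0, 0, 0, 0.112, 0.037, 0, 0, 0, 0.172, 0.052, 0, -0.025, 0, 0.232, 0.06, 0, -0.055, 0, 0.293, 0.062, 0, -0.085, 0, 0.354, 0.058, 0, -0.115, 0, 0.414, 0.048, 0, -0.145, 0, 0.473, 0.031, 0, -0.175, 0, 0.53, 0.008, 0, -0.205, 0, 0.583, -0.021, 0, -0.235, 0, 0.634, -0.055, 0, -0.265, 0, 0.681, -0.094, 0, -0.295, 0, 0.723, -0.138, 0, -0.325, 0, 0.723, -0.138, 0, -0.325],
)

```text
t: 54.92
eef_pos: [0.6161, -0.326, 0.0944]
ee_rot: [3.075, -0.641, 0.0]
wrist_force: [-0.6, 0.7, 0.2]
width: 0.0001
```

Run:
```python
from fit import *
d=snap('wrist','w32.png')
s=r.sense();p=np.array(s['eef_pos']);print(s['t'],p,s['wrist_force'])
R=cv2.Rodrigues(np.array(s['ee_rot'],float))[0]
c=np.array([.6553,-.2672])
for th in (243,246,249,252,255,258,261):
    q=c+.07*np.array([np.cos(np.radians(th)),np.sin(np.radians(th))])
    dl=R.T@np.r_[q-p[:2],0]/.12
    print(th,dl[:2].round(3))
```

```text
54.975 [ 0.61589565 -0.32581648  0.09436681] [ 0.25133541  0.43785661 -0.74541617]
243 [0.071 0.003]
246 [0.101 0.004]
249 [0.132 0.004]
252 [0.162 0.002]
255 [ 0.193 -0.002]
258 [ 0.223 -0.008]
261 [ 0.252 -0.014]
```

View pics/w32.png

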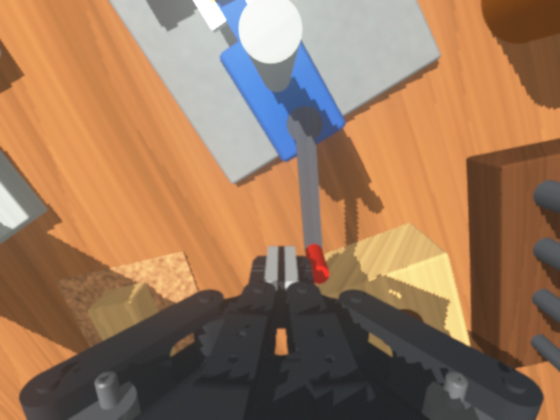

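Call:
servo_tool(
  increments=[0, 0.04, 0, 0, 0, 0, 0.07, 0, 0, 0, 0, 0.1, 0, 0, 0, 0, 0.13, 0, 0, 0, 0, 0.13, 0, 0, 0, 0, 0.13, 0, 0, 0],
)

```text
t: 55.72
eef_pos: [0.6307, -0.3317, 0.0947]
ee_rot: [3.076, -0.638, 0.001]
wrist_force: [-0.3, -0.3, 0.9]
width: -0.0
```

Call:
servo_tool(
  increments=[0, 0.015, 0, 0, 0, 0, 0.03, 0, 0, 0, 0, 0.03, 0, 0, 0],
)

```text
t: 56.1
eef_pos: [0.6338, -0.3328, 0.0945]
ee_rot: [-3.076, 0.638, 0.0]
wrist_force: [-0.6, -0.2, -0.1]
width: -0.0001
```

Call:
servo_tool(
  increments=[0, 0.015, 0, 0, 0, 0, 0.03, 0, 0, 0, 0, 0.03, 0, 0, 0],
)

```text
t: 56.48
eef_pos: [0.6355, -0.3334, 0.0941]
ee_rot: [-3.075, 0.638, 0.007]
wrist_force: [-5.8, 3.5, 3.3]
width: 0.0001
```

Run:
```python
from fit import *
d=snap('wrist','w33.png')
s=r.sense();print(s['t'],s['eef_pos'],s['wrist_force'])
```

```text
56.525 [ 0.63544165 -0.3333267   0.09414703] [-4.90560313  3.44380782  2.22943252]
```

View pics/w33.png

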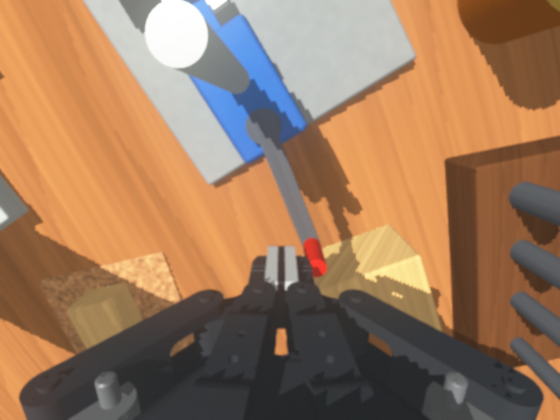

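Call:
servo_tool(
  increments=[0, 0.012, 0, 0, 0, 0, 0.012, 0, 0, 0, 0, 0.012, 0, 0, 0],
)

```text
t: 56.9
eef_pos: [0.6357, -0.3334, 0.0939]
ee_rot: [-3.074, 0.638, 0.011]
wrist_force: [-7.0, 3.6, 3.6]
width: -0.0
```

Call:
servo_tool(
  increments=[0, -0.1, 0, 0, 0, 0, -0.2, 0, -0.1, 0, 0, -0.25, 0, -0.6, 0, 0, -0.25, 0, -1, 0, 0, -0.25, 0, -1, 0],
)

```text
t: 57.52
eef_pos: [0.6144, -0.3256, 0.2237]
ee_rot: [3.07, -0.637, 0.023]
wrist_force: [0.3, 0.4, -0.4]
width: -0.0003
```

Call:
servo_tool(
  increments=[0, 0, -0.5, -0.5, 0, 0, -0.6, -0.9, -0.7, 0, 0, -0.6, -0.9, -0.7, 0, 0, -0.6, -0.9, -0.7, 0, 0, -0.6, -0.9, -0.7, 0],
)

```text
t: 58.15
eef_pos: [0.5875, -0.1956, 0.2979]
ee_rot: [3.075, -0.638, -0.0]
wrist_force: [-0.2, -0.7, -0.5]
width: 0.0002
```

Run:
```python
from fit import *
d=snap('wrist','w34.png');C=cloud(d);z=C[...,2];x=C[...,0];y=C[...,1]
inc(.6398,-.166,.3,8)
wfl(d,zt=0.107,cx=.618,cy=-.012,R=.15)
hsv=cv2.cvtColor(d['img'],cv2.COLOR_RGB2HSV);H,S,V=cv2.split(hsv)
m=((H<8)|(H>172))&(S>150)&(z>0.1)&(z<.2)&(y<-.2)
if m.any(): print('pin',m.sum(),np.median(C[m],0).round(4))
s=snap('scene','sc34.png');a=s['img'][:,:,::-1];cv2.imwrite('pics/z34.png',cv2.resize(a[150:280,160:310],None,fx=5,fy=4.5,interpolation=3))
s=snap('side','sd34.png');a=s['img'][:,:,::-1];cv2.imwrite('pics/z34s.png',cv2.resize(a[110:260,200:350],None,fx=4,fy=4,interpolation=3))
```

```text
from [ 0.5874 -0.1959  0.2973] yaw -23.49 tilt [-1.1e-03  5.0e-04 -1.0e+00] inc [ 0.3012 -0.4028 -0.0229] turn -0.175 q6 -22.5 t 58.2 w -0.0003
flask? px [235.  38.] enc [602.7 -34.7] 27.9 ell [602.6 -34.6] red 136 ang 56.592269185253414 54.483599069163304 z 0.1063
pin 115 [ 0.6514 -0.3339  0.1327]
```

View pics/w34.png

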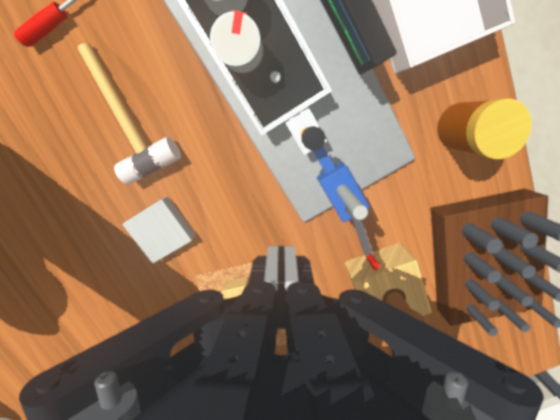

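View pics/z34.png

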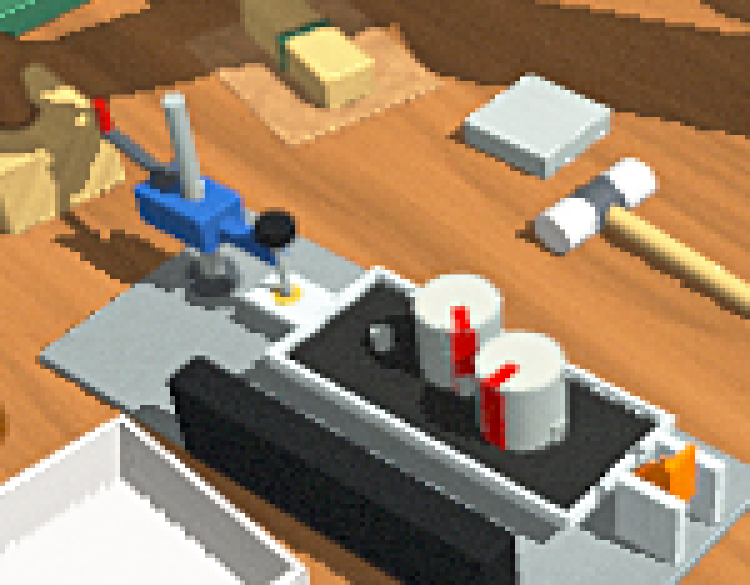

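View pics/z34s.png

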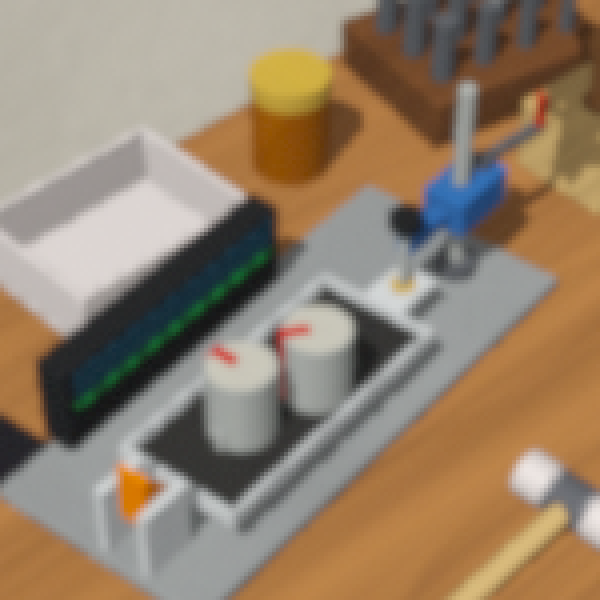

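Call:
servo_tool(
  increments=[0, -0.2, -0.4, 0, -0.05, 0.5, -0.3, -0.8, 0, -0.1, 0.9, -0.3, -0.9, 0, -0.15, 0.9, -0.3, -0.9, 0, -0.175, 0.9, -0.3, -0.9, 0, -0.175],
)

```text
t: 58.92
eef_pos: [0.5978, -0.0823, 0.2974]
ee_rot: [-3.134, -0.218, 0.002]
wrist_force: [0.3, 0.6, -0.2]
width: 0.0721
```

Run:
```python
from fit import *
d=snap('wrist','w35.png');wfl(d,zt=0.107,cx=.618,cy=-.012,R=.15)
inc(.6027,-.0347,.2,8)
```

```text
flask? px [308.  79.] enc [612.5  31.8] 27.6 ell [611.9  32.6] red 135 ang 5.544840725180435 6.95586984916074 z 0.1064
flask? px [290. 138.] enc [601.5 -33.7] 27.1 ell [601.4 -33.7] red 119 ang 52.630945329547444 54.295885280449426 z 0.1064
from [ 0.5977 -0.0825  0.2976] yaw 7.92 tilt [-1.3e-03 -4.0e-04 -1.0e+00] inc [ 0.0971 -0.3885  0.8132] turn -0.0005 q6 -11.3 t 58.98 w 0.0766
```

View pics/w35.png

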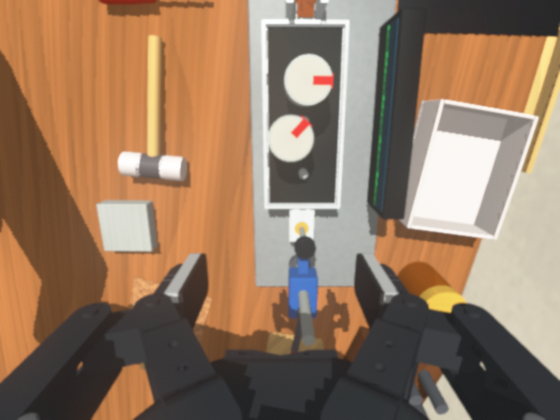

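Call:
servo_tool(
  increments=[0.9, 0.05, -0.3, 0.1, 0, 0.9, 0.09, -0.39, 0.5, 0, 0.9, 0.09, -0.39, 0.95, 0, 0.9, 0.09, -0.39, 0.95, 0, 0.9, 0.09, -0.39, 0.95, 0, 0.9, 0.09, -0.39, 0.95, 0],
)

```text
t: 59.72
eef_pos: [0.6043, -0.0349, 0.1882]
ee_rot: [3.132, 0.219, 0.009]
wrist_force: [-0.6, 0.1, -0.0]
width: 0.0768
```

Run:
```python
from fit import *
d=snap('wrist','w36.png');wfl(d,zt=0.1065,cx=.618,cy=-.012,R=.15)
inc(.602,-.034,.03,8)
```

```text
flask? px [301. 124.] enc [612.5  32. ] 27.8 ell [611.8  33.3] red 280 ang 3.8898079290362717 6.811304221466129 z 0.1064
flask? px [278. 199.] enc [602.  -33.1] 27.7 ell [601.4 -32.4] red 255 ang 50.65499038483582 56.52135461458596 z 0.1063
from [ 0.6041 -0.0347  0.188 ] yaw 8.0 tilt [ 0.0055  0.0017 -1.    ] inc [-0.0235 -0.0106  1.3163] turn 0.0 q6 -11.2 t 59.77 w 0.0767
```

View pics/w36.png

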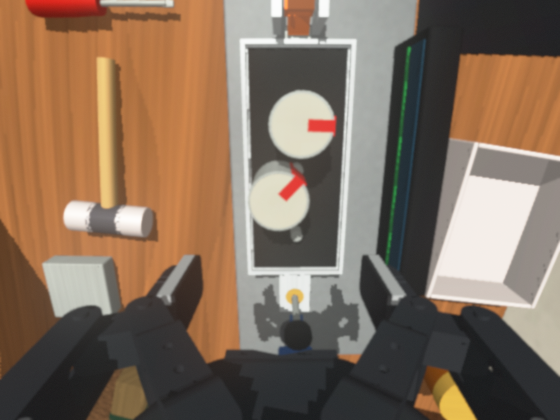

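Call:
servo_tool(
  increments=[0.9, -0.015, -0.01, 0.3, 0, 0.9, -0.015, -0.01, 0.6, 0, 0.9, -0.015, -0.01, 0.8, 0, 0.9, -0.015, -0.01, 0.8, 0, 0.9, -0.015, -0.01, 0.8, 0],
)

```text
t: 60.4
eef_pos: [0.6017, -0.0334, 0.0908]
ee_rot: [3.133, 0.22, 0.006]
wrist_force: [0.7, 0.8, 0.5]
width: 0.0769
```

Run:
```python
from fit import *
d=snap('wrist','w37.png');wfl(d,zt=0.1065,cx=.618,cy=-.012,R=.15)
inc(.602,-.0335,.03,8)
```

```text
flask? px [319. 132.] enc [612.6  32.5] 27.7 ell [611.9  34. ] red 766 ang 2.037412619621207 6.40335482341378 z 0.1064
flask? px [281. 247.] enc [602.  -32.5] 28.3 ell [601.5 -31.5] red 663 ang 49.464978914590986 57.976912602880496 z 0.1064
from [ 0.602  -0.0335  0.0911] yaw 8.04 tilt [ 0.0043  0.0013 -1.    ] inc [-1.900e-03 -2.000e-04  5.096e-01] turn 0.0002 q6 -11.2 t 60.45 w 0.0772
```

View pics/w37.png

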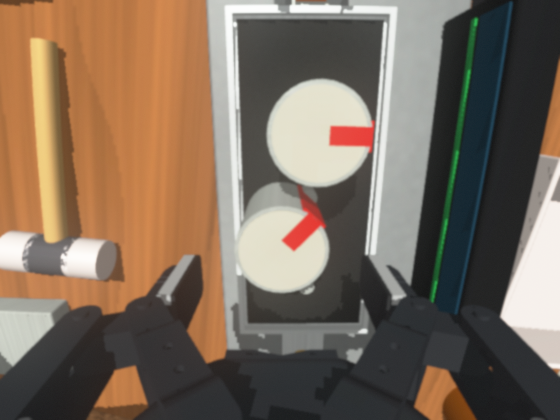

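Run:
```python
from fit import *
d=snap('wrist');C=cloud(d);z=C[...,2]
cv2.imwrite('pics/z37.png',cv2.resize(d['img'][190:310,220:350,::-1],None,fx=5.5,fy=5,interpolation=3))
hsv=cv2.cvtColor(d['img'],cv2.COLOR_RGB2HSV);H,S,V=cv2.split(hsv)
disc=(abs(z-.1064)<.0015)&(np.hypot(C[...,0]-.602,C[...,1]+.0325)<.03)
P=C[disc][:,:2];(c,rad)=cv2.minEnclosingCircle((P*1000).astype(np.float32));print(c,rad)
red=disc&((H<8)|(H>172))&(S>150);Q=C[red][:,:2]*1000
v=Q.mean(0)-c;print(np.degrees(np.arctan2(v[1],v[0])),np.linalg.norm(v))
w,U=np.linalg.eigh(np.cov(Q.T));print(w,np.degrees(np.arctan2(U[1,1],U[0,1])))
print(rect(np.c_[Q/1000,Q[:,0]]))
disc=(abs(z-.1064)<.0015)&(np.hypot(C[...,0]-.6125,C[...,1]-.0325)<.03)
P=C[disc][:,:2];(c,rad)=cv2.minEnclosingCircle((P*1000).astype(np.float32));print(c,rad)
red=disc&((H<8)|(H>172))&(S>150);Q=C[red][:,:2]*1000
v=Q.mean(0)-c;print(np.degrees(np.arctan2(v[1],v[0])),np.linalg.norm(v))
w,U=np.linalg.eigh(np.cov(Q.T));print(w,np.degrees(np.arctan2(U[1,1],U[0,1])))
print(rect(np.c_[Q/1000,Q[:,0]]))
```

```text
(601.9450073242188, -33.52590560913086) 28.002466201782227
54.534470417021055 16.455952317818564
[ 7.76306336 42.56257857] 55.89851422764434
(array([610.9, -20.2]), array([22.2, 16. ]), 55.91)
(612.4617919921875, 32.850486755371094) 27.64372444152832
6.249893131860203 15.726322842012474
[ 6.88522828 40.04560747] -173.01137099366989
(array([628.2,  34.8]), array([22.2, 14.7]), 6.42)
```

View pics/z37.png

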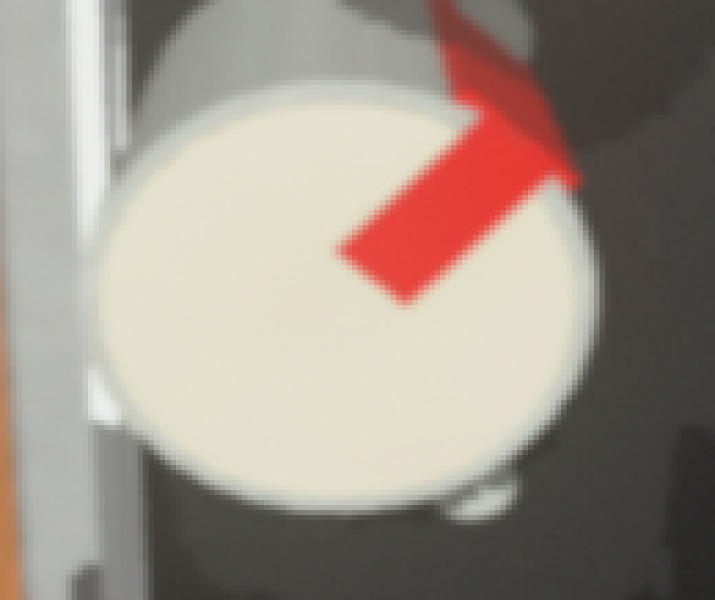

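Call:
servo_tool(
  increments=[0.9, 0, 0, 0.2, 0, 0.9, 0, 0, 0.4, 0, 0.9, 0, 0, 0.48, 0, 0.9, 0, 0, 0.49, 0, 0.9, 0, 0, 0.49, 0, 0.75, 0, 0, 0.49, 0, 0.65, 0, 0, 0.49, 0, 0.45, 0, 0, 0.49, 0, 0.45, 0, 0, 0.49, 0, 0.45, 0, 0, 0.49, 0, 0.45, 0, 0, 0.49, 0],
)

```text
t: 61.88
eef_pos: [0.6013, -0.0331, 0.0311]
ee_rot: [3.133, 0.22, 0.004]
wrist_force: [0.8, 1.1, 5.4]
width: 0.0528
```

Run:
```python
from fit import *
snap('wrist','w38.png')
inc(.6243,-.0573,.06,-39.3)
```

```text
from [ 0.6013 -0.0332  0.0311] yaw 8.04 tilt [ 2.7e-03  6.0e-04 -1.0e+00] inc [ 0.1623  0.2261 -0.2406] turn 0.263 q6 34.1 t 61.92 w 0.0529
```

View pics/w38.png

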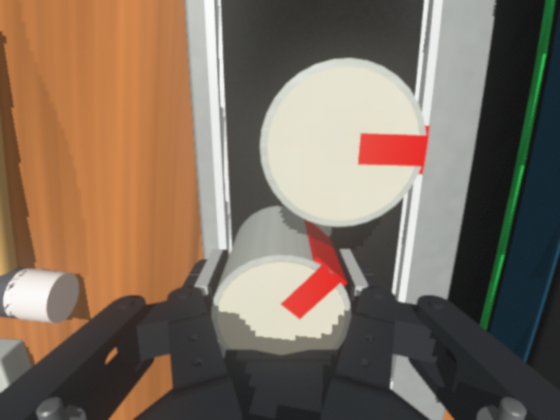

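Run:
```python
import cv2
from h import *
a=cv2.imread('pics/w36.png');cv2.imwrite('pics/z36.png',cv2.resize(a[150:260,240:360],None,fx=6,fy=5.4,interpolation=3))
d=snap('scene');C=cloud(d)
p=[(379/5+160,338/4.5+150),(379/5+160,345/4.5+150),(400/5+160,350/4.5+150)]
for q in p: print(C[int(q[1]),int(q[0])].round(4))
```

```text
[ 0.6346 -0.0807  0.0584]
[ 0.6357 -0.0798  0.0552]
[ 0.6213 -0.0732  0.0442]
```

View pics/z36.png

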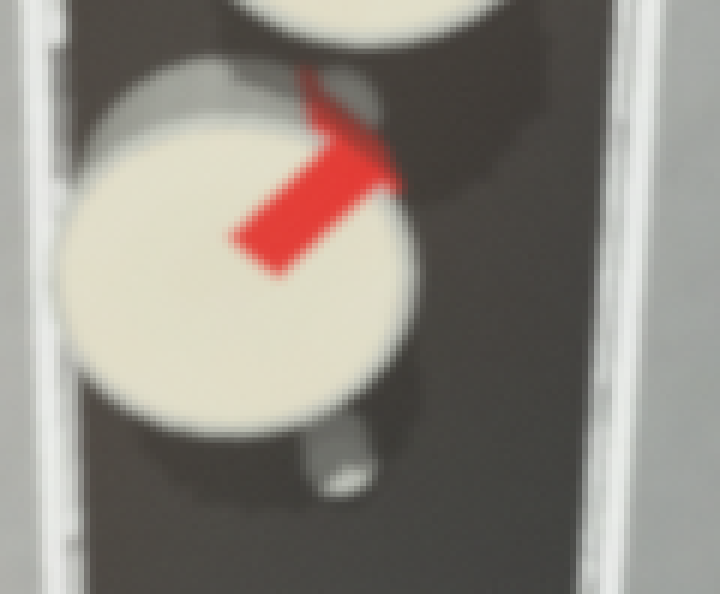

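Run:
```python
from h import *
import numpy as np
d=snap('wrist')  # for K,D, tool_from_camera
tc=np.array(d['tool_from_camera'])
def pose(p,yaw):
    T=np.eye(4);a=np.radians(yaw);T[:3,0]=[np.cos(a),np.sin(a),0];T[:3,1]=[np.sin(a),-np.cos(a),0];T[:3,2]=[0,0,-1];T[:3,3]=p
    return T@tc
u=np.array([.9902,.14]);w=np.array([-.14,.9902]);c0=np.array([.618,-.0127])
def show(p,yaw,px,z):
    d['E']=pose(p,yaw)
    for q,P in zip(px,onz(d,px,z)): r_=P[:2]-c0; print(q,z,P.round(4),'tray',(r_@u).round(4),(r_@w).round(4))
for z in (.046,.058):
    print('w36');show([.6041,-.0347,.188],8,[[297,238],[298,168],[296,228]],z)
    print('w23');show([.623,-.0564,.1876],-80.88,[[239,187]],z)
    print('w35');show([.5977,-.0825,.2976],7.92,[[304,174]],z)
```

```text
w36
[297, 238] 0.046 [ 0.6298 -0.0902  0.046 ] tray 0.0009 -0.0784
[298, 168] 0.046 [ 0.6188 -0.0123  0.046 ] tray 0.0009 0.0003
[296, 228] 0.046 [ 0.6269 -0.0786  0.046 ] tray -0.0004 -0.0665
w23
[239, 187] 0.046 [ 0.6159 -0.0124  0.046 ] tray -0.002 0.0006
w35
[304, 174] 0.046 [ 0.6308 -0.085   0.046 ] tray 0.0026 -0.0734
w36
[297, 238] 0.058 [ 0.6285 -0.0853  0.058 ] tray 0.0002 -0.0734
[298, 168] 0.058 [ 0.6179 -0.0104  0.058 ] tray 0.0002 0.0023
[296, 228] 0.058 [ 0.6256 -0.0741  0.058 ] tray -0.001 -0.0619
w23
[239, 187] 0.058 [ 0.619  -0.0136  0.058 ] tray 0.0008 -0.001
w35
[304, 174] 0.058 [ 0.6296 -0.0829  0.058 ] tray 0.0017 -0.0711
```

Call:
servo_tool(
  increments=[0.45, 0, 0, -0.1, 0, 0.45, 0, 0, -0.25, 0, 0.45, 0, 0, -0.3, 0, 0.45, 0.161, 0.15, -0.3, 0.05, 0.45, 0.161, 0.15, -0.3, 0.1, 0.45, 0.161, 0.15, -0.3, 0.15, 0.45, 0.161, 0.15, -0.3, 0.2, 0.45, 0.161, 0.15, -0.3, 0.263, 0.45, 0.161, 0.15, -0.3, 0.263, 0.45, 0.161, 0.15, -0.3, 0.263],
)

```text
t: 63.28
eef_pos: [0.6214, -0.0482, 0.0657]
ee_rot: [2.96, -1.053, -0.0]
wrist_force: [-0.2, 0.4, -2.2]
width: 0.0531
```

Run:
```python
from fit import *
d=snap('wrist','w39.png')
inc(.623,-.0483,.032,-39.3)
```

```text
from [ 0.6214 -0.0482  0.0657] yaw -39.18 tilt [-1.e-04  1.e-04 -1.e+00] inc [ 0.0107 -0.0075  0.2812] turn 0.0007 q6 34.9 t 63.33 w 0.0529
```

View pics/w39.png

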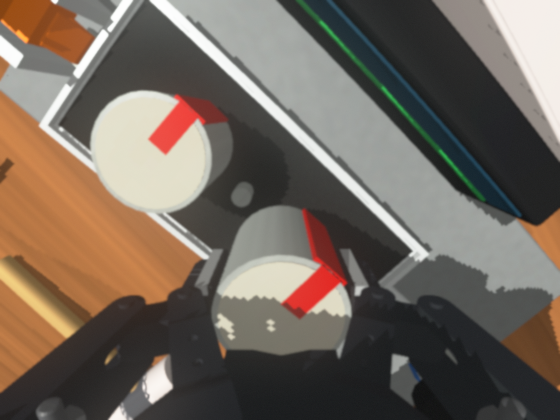

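Call:
servo_tool(
  increments=[0.45, 0.01, -0.007, 0.15, 0, 0.45, 0.01, -0.007, 0.25, 0, 0.45, 0.01, -0.007, 0.27, 0, 0.45, 0.01, -0.007, 0.28, 0, 0.45, 0.01, -0.007, 0.28, 0, 0.45, 0.01, -0.007, 0.28, 0],
)

```text
t: 64.08
eef_pos: [0.6234, -0.0484, 0.0325]
ee_rot: [-2.959, 1.056, -0.001]
wrist_force: [-0.4, -0.3, -2.8]
width: 0.053
```

Call:
servo_tool(
  increments=[0.45, 0, 0, 0.01, 0, 0.45, 0, 0, 0.015, 0, 0.45, 0, 0, 0.015, 0],
)

```text
t: 64.45
eef_pos: [0.6234, -0.0483, 0.0312]
ee_rot: [-2.959, 1.056, -0.001]
wrist_force: [-1.9, -0.1, 2.3]
width: 0.0529
```

Contact. Release and lift.

Call:
servo_tool(
  increments=[0.65, 0, 0, 0, 0, 0.75, 0, 0, 0, 0, 0.85, 0, 0, 0, 0, 0.85, 0, 0, 0, 0, 0.85, 0, 0, -0.3, 0, 0.85, 0, 0, -0.8, 0, 0.85, 0, 0, -1, 0, 0.85, 0, 0, -1, 0],
)

```text
t: 65.45
eef_pos: [0.6254, -0.0487, 0.1537]
ee_rot: [-2.958, 1.056, -0.01]
wrist_force: [-0.3, 0.2, -0.2]
width: 0.0727
```

Call:
servo_tool(
  increments=[0.85, -0.2, 0, -0.5, 0, 0.85, -0.4, 0.2, -1, 0, 0.85, -0.4, 0.2, -1, 0, 0.85, -0.4, 0.2, -1, 0],
)

```text
t: 65.95
eef_pos: [0.5701, -0.0364, 0.269]
ee_rot: [2.958, -1.056, -0.002]
wrist_force: [1.2, 0.3, -0.3]
width: 0.0728
```

```bash
cat > chk.py <<'E'
from fit import *
import sys
t=sys.argv[1]
d=snap('wrist','wk%s.png'%t);C=cloud(d);z=C[...,2]
hsv=cv2.cvtColor(d['img'],cv2.COLOR_RGB2HSV);H,S,V=cv2.split(hsv)
for c in ((.623,-.048),(.6125,.032)):
    disc=(abs(z-.1064)<.0018)&(np.hypot(C[...,0]-c[0],C[...,1]-c[1])<.032)
    P=C[disc][:,:2]
    if len(P)<50: continue
    (cc,rad)=cv2.minEnclosingCircle((P*1000).astype(np.float32))
    red=disc&((H<8)|(H>172))&(S>150);Q=C[red][:,:2]*1000
    v=Q.mean(0)-cc;w,U=np.linalg.eigh(np.cov(Q.T));a2=np.degrees(np.arctan2(U[1,1],U[0,1]))
    print(np.round(cc,1),round(rad,1),'ang',np.degrees(np.arctan2(v[1],v[0])).round(1),a2.round(1))
m=(C[...,0]>.55)&(C[...,0]<.68)&(C[...,1]>-.13)&(C[...,1]<.11)&(z>.03)&(z<.052)
print('tray z',np.median(z[m]))
m=(H>18)&(H<32)&(S>110)&(z>0.03)&(z<0.09)&(C[...,1]<-0.14)&(C[...,1]>-.2)&(abs(C[...,0]-.64)<.04);print('pad',np.median(C[m],0).round(4),m.sum())
m=((H<8)|(H>172))&(S>150)&(z>0.1)&(z<.2)&(C[...,1]<-.2);print('pin',np.median(C[m],0).round(4),m.sum())
s=snap('scene','sk%s.png'%t);a=s['img'][:,:,::-1];cv2.imwrite('pics/zk%s.png'%t,cv2.resize(a[150:280,160:310],None,fx=5,fy=4.5,interpolation=3))
s=snap('side');a=s['img'][:,:,::-1];cv2.imwrite('pics/zks%s.png'%t,cv2.resize(a[110:260,200:350],None,fx=4,fy=4,interpolation=3))
print(r.sense()['t'],r.sense()['eef_pos'])
E
python3 chk.py a
```

```text
[621.9 -48.6] 27.1 ang 6.3 -170.8
[612.3  32.4] 27.8 ang 7.4 -175.2
tray z 0.04432227544728229
pad [ 0.6392 -0.1637  0.0445] 95
pin [nan nan nan] 0
66.1 [ 0.56943839 -0.03622718  0.26690883]
  return _methods._mean(a, axis=axis, dtype=dtype,
  ret = um.true_divide(
```

View pics/wka.png

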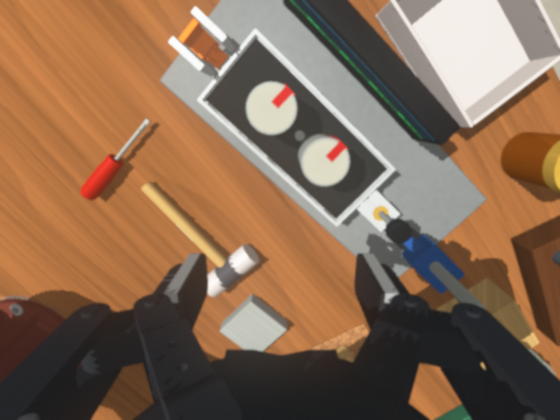

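View pics/zka.png

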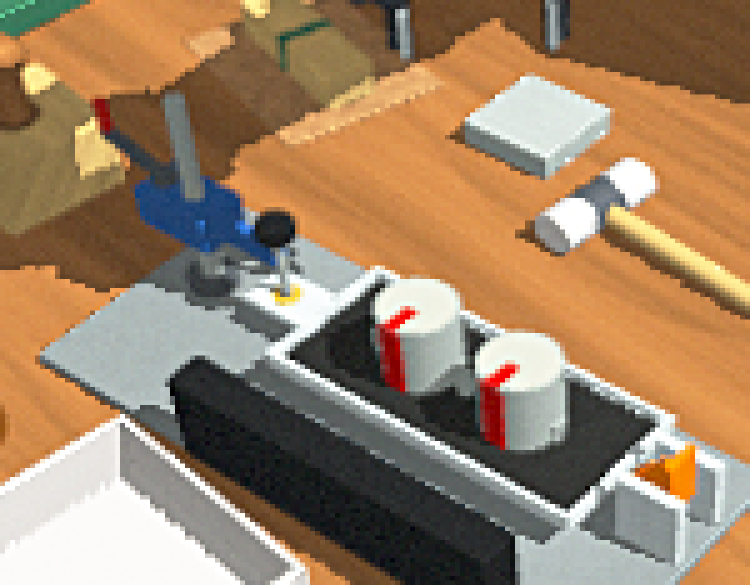

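View pics/zksa.png

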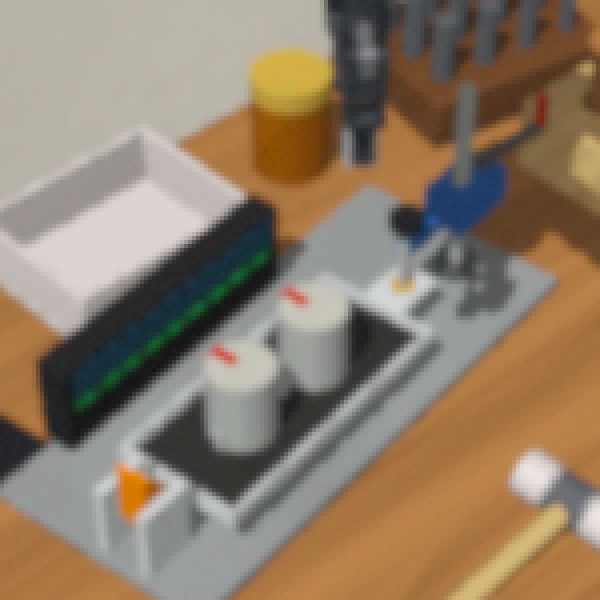

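Run:
```python
from h import *
print(r.finish_job())
```

```text
the job is handed in; nothing more can be done
None
```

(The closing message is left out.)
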